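# Load the leaf-disc carriers into a chlorophyll fluorometer and set its gain

## Task

Load every leaf-disc carrier on the steel tray into the dark bays of the fluorometer, one to a bay in any bays, leaf discs up and orange grip outside, sliding each one in until you feel it come up against the hidden stop and leaving it there. Only when all are fully home set the gain: first turn the outer coarse ring, then the inner fine knob, so that the line on each points at the green mark on the panel. Leave the culture jars standing where they are.

Things in the scene. Friction and masses are not known exactly. Their poses are not given: they have to be found in the camera images.
- fluorometer: white bench instrument, fixed: housing 270 wide (y) x 130 deep (x) x 62 mm high, four flat blind bays in its front face, 62 mm apart about the middle, each 47 mm wide and 14 mm high (floor 15, ceiling 29 mm above the bench), solid above; an open apron level with the bay floors runs 52 mm forward. Origin on the bench under the middle of the front face, x into the bays, y left, z up.
- bay1_mouth (a point): middle of the floor of bay 1 (1 leftmost, 4 rightmost) in the plane of the front face; axes as the fluorometer's. On the apron, guide rails 11 mm high continue the bay's sides, flared over the outer 20 mm. The rigid stop cannot be seen: somewhere 62 to 82 mm behind this point, set differently in every bay and start.
- bay2_mouth (a point): middle of the floor of bay 2 (1 leftmost, 4 rightmost) in the plane of the front face; axes as the fluorometer's. On the apron, guide rails 11 mm high continue the bay's sides, flared over the outer 20 mm. The rigid stop cannot be seen: somewhere 62 to 82 mm behind this point, set differently in every bay and start.
- bay3_mouth (a point): middle of the floor of bay 3 (1 leftmost, 4 rightmost) in the plane of the front face; axes as the fluorometer's. On the apron, guide rails 11 mm high continue the bay's sides, flared over the outer 20 mm. The rigid stop cannot be seen: somewhere 62 to 82 mm behind this point, set differently in every bay and start.
- bay4_mouth (a point): middle of the floor of bay 4 (1 leftmost, 4 rightmost) in the plane of the front face; axes as the fluorometer's. On the apron, guide rails 11 mm high continue the bay's sides, flared over the outer 20 mm. The rigid stop cannot be seen: somewhere 62 to 82 mm behind this point, set differently in every bay and start.
- bay1_switch (a joint): presence switch at the stop of bay 1, a very lightly sprung plunger (about 0.1 N): 0 m with nothing against it, grows as the carrier's nose presses it, about 0.005 m when the nose is on the stop
- bay2_switch (a joint): presence switch at the stop of bay 2, a very lightly sprung plunger (about 0.1 N): 0 m with nothing against it, grows as the carrier's nose presses it, about 0.005 m when the nose is on the stop
- bay3_switch (a joint): presence switch at the stop of bay 3, a very lightly sprung plunger (about 0.1 N): 0 m with nothing against it, grows as the carrier's nose presses it, about 0.005 m when the nose is on the stop
- bay4_switch (a joint): presence switch at the stop of bay 4, a very lightly sprung plunger (about 0.1 N): 0 m with nothing against it, grows as the carrier's nose presses it, about 0.005 m when the nose is on the stop
- carrier_1: leaf-disc carrier (3 or 4 present, alike, 160 g): black plate 120 x 44 x 10 mm with green leaf discs and an upright orange grip at its rear, 26 long (x), 12 thick (y), its middle 45 mm behind the origin, top 55 mm above the underside. Origin mid-underside, x toward the nose (60 mm ahead, goes in first), z up. Home, the grip stays 9 mm or more outside the front face.
- carrier_2: leaf-disc carrier (3 or 4 present, alike, 160 g): black plate 120 x 44 x 10 mm with green leaf discs and an upright orange grip at its rear, 26 long (x), 12 thick (y), its middle 45 mm behind the origin, top 55 mm above the underside. Origin mid-underside, x toward the nose (60 mm ahead, goes in first), z up. Home, the grip stays 9 mm or more outside the front face.
- carrier_3: leaf-disc carrier (3 or 4 present, alike, 160 g): black plate 120 x 44 x 10 mm with green leaf discs and an upright orange grip at its rear, 26 long (x), 12 thick (y), its middle 45 mm behind the origin, top 55 mm above the underside. Origin mid-underside, x toward the nose (60 mm ahead, goes in first), z up. Home, the grip stays 9 mm or more outside the front face.
- carrier_4: leaf-disc carrier (3 or 4 present, alike, 160 g): black plate 120 x 44 x 10 mm with green leaf discs and an upright orange grip at its rear, 26 long (x), 12 thick (y), its middle 45 mm behind the origin, top 55 mm above the underside. Origin mid-underside, x toward the nose (60 mm ahead, goes in first), z up. Home, the grip stays 9 mm or more outside the front face.
- sample_tray: flat steel tray 310 (x) x 270 (y) mm with a rim 9 mm high, its floor 3 mm above the bench; origin under its middle. Fixed.
- gain_panel (a point): point on the top of the fluorometer (62 mm above the bench) 66 mm behind the front face and midway across, on the vertical axis of the coaxial gain control; axes as the fluorometer's. The green mark lies on the panel straight in front of it (toward -x).
- gain_coarse (a joint): outer coarse ring: black, ribbed, 56 mm diameter, from 4 to 22 mm above the panel, with a white line. Value 0 rad when the line points at the green mark, growing counter-clockwise seen from above, -1.5 to 1.5; turns stiffly (0.05 N m) and stays where it is left
- gain_fine (a joint): inner fine knob: aluminium, 26 mm diameter, from 25 to 50 mm above the panel on the same axis, with a red line; independent of the ring. Value 0 rad when the line points at the green mark, growing counter-clockwise seen from above, -1.5 to 1.5; light friction, stays where it is left
- jar_a: cream-capped culture jar with plantlets, 66 mm diameter, 95 mm high, to the right of the fluorometer; origin under its middle; to be left standing
- jar_b: grey-capped culture jar of the same size, also to the right; origin under its middle; to be left standing

How it is judged:
By the outcome, as a careful person would: the job done as asked, in the order asked, and still so for the second after the job is handed in, with the robot touching nothing.
Of carrier_1, carrier_2, carrier_3, carrier_4 only 3 to 4 are there at a start; the rules pass over those that are not, and their reading is None.
At some moment in a run one of carrier_1, carrier_2, carrier_3, carrier_4 may be knocked a few centimetres aside while the robot is not near it.
Once in a run the grip may slacken for a moment while it holds something.
It also fails if it takes over 210 s, if anything falls off the work surface, if the arm or the gripper's body presses on something with over 40 N, if the wrist force passes 120 N, or if a joint passes its speed limit or range.

## Robot

A 6-joint arm with a two-finger parallel gripper is mounted at the origin on a cart in front of the work surface, level with it; the furniture and walls round the work are solid. World frame = base frame: x ahead of the robot, y to its left, z up, the work surface at z = 0. Lengths are in m, angles in rad, forces in N, time in s.
With the tool pointing down it reaches from about 0.25 to 0.775 m from the base axis. Payload 4 kg.
Tool frame: the origin (TCP) lies between the finger pads; the fingertips stand 14 mm ahead of it and the grasp point (between the pads) lies 5 mm behind it (nose_length is the distance from the TCP to the fingertips, in m); z points along the fingers, y is the line along which they close (so a half turn about z gives the same grasp; the last joint's range is limited). The gripper opens to 94 mm and grips with 3 to 60 N. Pads are 16 mm wide; open, the fingers measure 119 mm over their backs; the gripper's body (75 mm by 177 mm) begins 78 mm behind the grasp point.
Start: joints at [-1.297, 0.087, 1.371, -0, 1.684, -0.103], TCP at [0.202, -0.511, 0.22] pointing down, gripper open.
Joint ranges: [-3.1, 3.1], [-0.76, 2.03], [0.27, 2.55], [-1.08, 4.22], [0.17, 2.65], [-2.57, 2.57]. Speed limits (rad/s): [2.79, 2.79, 3.14, 3.14, 3.14, 3.14].

## Interface

Orientations are given as [roll, pitch, yaw] about the fixed x, y, z axes, in that order (R = Rz(yaw) Ry(pitch) Rx(roll)).
In Python, from bench import * gives the robot as it stands.
- The arm moves only by the tool move_arm, never from a script. Its argument "steps" is one flat list of numbers, 7 for each row, row after row: the turn, a rotation vector about the world's x, y, z in rad, then the shift along the world's x, y, z in m, then the opening, from 0 (shut) to 1 (fully open). A call has 1 to 12 rows; each row is the pose to reach, as a shift and turn from the pose commanded when the call began; what a row does not reach only later rows make up. A row lasts 1/10 s, in which the tool goes at most 50 mm and 8.59 degrees, less where a joint would pass 70% of its speed; a pose out of reach is approached as far as the arm can. A call with a gripper value outside its range is refused whole. The fingers move at their own pace and stop on an object; the grip force is fixed at half the most. Time passes only in rows, so rows that repeat a pose let the fingers close. It gives the time, the measured TCP pose, the force, the opening and the grip force at its end, in the units of the state.
- get_obs(): the state, without advancing time (a new reading comes with each control period).
- snapshot(name): name is "scene" or "top"; returns (picture, depth): 400x640x3 uint8, red, green, blue; 400x640 float32, m along the optical axis (not along the pixel's ray), 0 where there is no reading.
- camera_model(name): a dict with "fx", "fy", "cx", "cy" (pixels), "rvec" (rotation vector, rad) and "tvec" (3), from world to camera coordinates, as OpenCV has them. Camera axes: x right, y down, z forward; pixel columns grow to the right and rows downward; lengths in m; the calibration is good to about 2 mm. A picture is of the moment at which its call begins. camera_model takes no time and is no camera call.
- close_job(): hands the job in; it is judged then, once.
Trained networks look in the newest picture that a camera, given by its name, has taken for a name from the list of things; names that differ only in an ending like _2 or _b are one class to them, and where a whole thing is asked for, a point or a joint stands for the part that bears it (a point fixed in the world has none). Each returns a list of dicts, best first, with "score" (0 to 1); they miss things now and then, are a little off and sometimes report something else, mostly with a low value. They report only what shows in the picture. A call takes as long as a camera call.
- silhouettes(camera, target): "pixels" (400x640 bool, what is visible of it) and "uv" ([column, row] in pixels, amid what is visible of it).
- spot_point(camera, target): "uv" ([column, row] in pixels: a listed point, or the origin of a listed thing).
The state is a dict: "time": time; "joint_positions": joint angles; "qvel": joint speeds; "joint_torque": joint torques, N m; "tool_pos": TCP position; "ee_rot": TCP orientation; "wrist_force": force on the tool from outside, world axes, zero at the start; "wrist_torque": the same for the moment, N m; "width": finger opening in m; "finger_force": force on a finger pad.
Only numpy, scipy, OpenCV 4.12 (cv2) and the standard library are available. Lean on these libraries where they do the work, as an engineer would, in place of code of your own. Each camera call takes 0.05 s, during which the arm holds its last target. There are 200 camera calls.

## Working session

There is one attempt and no reset: what is moved stays moved. The work goes in short steps, Python scripts to look and compute and a tool call to move; the robot and the scene stay as the last step left them, time stands still between calls to the robot, and variables do not carry over. Pictures are saved under pics/ and viewed, at most 14 in all, crops included, and the job is handed in when it is done.

Besides the shell and the picture viewer there is one more tool, called after "Emit:" by a JSON object that holds its "api" and its "payload", one argument or row to a line. move_arm: Moves the arm, as the interface text tells. Its arguments: {"type":"object","properties":{"steps":{"type":"array"}},"required":["steps"]}

```bash
mkdir -p pics; ls; cat > h.py <<'E'
from bench import *
import numpy as np, cv2
def cam(n):
    m=camera_model(n); R=cv2.Rodrigues(np.array(m["rvec"],float))[0]; return m,R,np.array(m["tvec"],float).ravel()
def ray_z(n,uv,z):
    m,R,t=cam(n); d=R.T@np.array([(uv[0]-m["cx"])/m["fx"],(uv[1]-m["cy"])/m["fy"],1]); c=-R.T@t
    return c+d*(z-c[2])/d[2]
def cloud(n,D):
    m,R,t=cam(n); v,u=np.mgrid[:400,:640]
    P=np.stack([(u-m["cx"])/m["fx"]*D,(v-m["cy"])/m["fy"]*D,D],-1); return (P-t)@R
def proj(n,p):
    m,R,t=cam(n); q=R@np.array(p,float)+t; return [m["fx"]*q[0]/q[2]+m["cx"],m["fy"]*q[1]/q[2]+m["cy"]]
E
python3 - <<'E'
from h import *
np.set_printoptions(precision=3,suppress=True)
for n in("scene","top"):
    p,d=snapshot(n); cv2.imwrite(f"pics/{n}0.png",p[:,:,::-1]); np.save(n+"0.npy",d)
    m,R,t=cam(n); print(n,m["fx"],-R.T@t)
o=get_obs(); print(o)
for n in("scene","top"):
  for tg in("carrier_1","bay1_mouth","bay2_mouth","bay3_mouth","bay4_mouth","gain_panel","sample_tray","fluorometer","jar_a"):
    z={"gain_panel":.062}.get(tg,.015 if "bay" in tg else .003 if "carr" in tg else 0)
    for r in spot_point(n,tg)[:5]: print(n,tg,round(r["score"],2),np.array(r["uv"]),ray_z(n,r["uv"],z))
E
```

```text
pics
scene 460.4407527196328 [-0.091  0.786  1.081]
top 496.437336701549 [-0.042  0.271  1.46 ]
{'time': 0.1, 'joint_positions': array([-1.297,  0.088,  1.372, -0.   ,  1.684, -0.103]), 'qvel': array([-0.001, -0.001, -0.004,  0.001,  0.001,  0.   ]), 'joint_torque': array([  0.002, -34.125, -30.33 ,   0.072,   0.03 ,  -0.   ]), 'tool_pos': array([ 0.202, -0.511,  0.218]), 'ee_rot': array([-3.14 , -0.   ,  0.377]), 'wrist_force': array([ 0.698, -0.224, -0.522]), 'wrist_torque': array([0.012, 0.017, 0.029]), 'finger_force': 0.0, 'width': 0.09377396340685953}
scene carrier_1 0.94 [240.8 240.4] [0.65  0.236 0.003]
scene carrier_1 0.74 [251.5 293.1] [0.492 0.348 0.003]
scene carrier_1 0.69 [279.9 262.8] [0.502 0.222 0.003]
scene bay1_mouth 0.73 [306.2 208.2] [0.578 0.015 0.015]
scene bay2_mouth 0.81 [314.7 195.3] [ 0.594 -0.048  0.015]
scene bay2_mouth 0.59 [305.7 207.7] [0.58  0.014 0.015]
scene bay3_mouth 0.58 [329.2 187. ] [ 0.582 -0.11   0.015]
scene bay4_mouth 0.78 [338.2 177.1] [ 0.589 -0.168  0.015]
scene gain_panel 0.85 [306.1 172.8] [ 0.654 -0.075  0.062]
scene sample_tray 0.9 [2
[... 323 characters left out ...]
 [237.3 209.5] [0.642 0.234 0.003]
top bay1_mouth 0.65 [311.4 200.3] [0.573 0.005 0.015]
top bay1_mouth 0.44 [323.8 189.9] [ 0.592 -0.047  0.015]
top bay2_mouth 0.85 [324.2 192.3] [ 0.583 -0.044  0.015]
top bay3_mouth 0.92 [343.8 184.8] [ 0.583 -0.114  0.015]
top bay4_mouth 0.82 [358.9 172.8] [ 0.603 -0.178  0.015]
top gain_panel 0.66 [324.4 164.6] [ 0.653 -0.075  0.062]
top sample_tray 0.87 [223.  239.4] [0.565 0.309 0.   ]
top sample_tray 0.17 [216.1 267.7] [0.486 0.358 0.   ]
top fluorometer 0.57 [334.6 187.9] [ 0.591 -0.086  0.   ]
top fluorometer 0.52 [225.1 242.3] [0.553 0.306 0.   ]
top jar_a 0.81 [429.  185.5] [ 0.477 -0.375  0.   ]
top jar_a 0.67 [357.8 176.6] [ 0.599 -0.174  0.   ]
```

View pics/scene0.png

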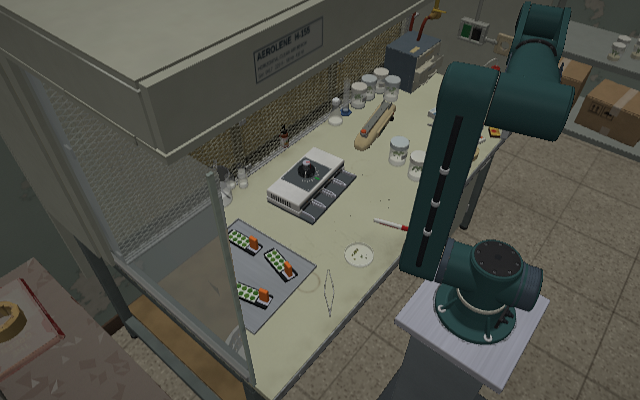

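View pics/top0.png

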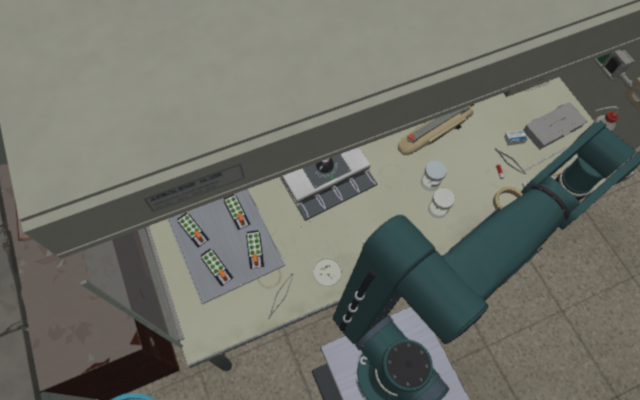

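The scene view shows the fluorometer (310,185), the tray with carriers (250,240–290) and the hood overhead. The top view shows four carriers, grips toward the robot, at (193,228), (236,210), (255,248) and (217,266), plus the gain knob at (325,165), partly near the hood edge. Next I'll measure precisely from depth.

```bash
cat >> h.py <<'E'
def mrect(pts):
    (c,s,a)=cv2.minAreaRect(pts.astype(np.float32)); b=cv2.boxPoints((c,s,a)); return np.array(c),s,b
def carriers(n="top"):
    "orange grips + plates from depth; returns list (origin xy, yaw, grip xy)"
    p,d=snapshot(n); X=cloud(n,d); hsv=cv2.cvtColor(p,cv2.COLOR_RGB2HSV)
    org=(hsv[...,0]<16)&(hsv[...,1]>150)&(hsv[...,2]>90)&(d>0)&(X[...,2]<.1)&(X[...,2]>.02)&(X[...,0]>.25)
    k,l,st,_=cv2.connectedComponentsWithStats(org.astype(np.uint8)); out=[]
    for i in range(1,k):
        if st[i,4]<6: continue
        q=X[l==i]; out.append((st[i,4],q.mean(0),np.percentile(q[:,2],95),q[q[:,2]>q[:,2].max()-.008].mean(0)))
    return p,d,X,hsv,out
E
python3 - <<'E'
from h import *
np.set_printoptions(precision=4,suppress=True)
for n in("top","scene"):
    p,d,X,hsv,o=carriers(n)
    for r in o: print(n,*r)
    for r in silhouettes(n,"carrier_1")[:6]:
        m=r["pixels"]&(d>0); q=X[m]; q=q[(q[:,2]<.03)&(q[:,2]>.006)]
        if len(q)<20: continue
        c,s,b=mrect(q[:,:2]); e=b[1]-b[0],b[2]-b[1]; L=max(e,key=np.linalg.norm)
        print("plate",round(r["score"],2),len(q),c,np.round(s,3),"yaw",np.degrees(np.arctan2(L[1],L[0])),"z",np.median(q[:,2]))
    for tg in("fluorometer","gain_coarse","jar_a","sample_tray"):
      for r in silhouettes(n,tg)[:2]:
        m=r["pixels"]&(d>0); q=X[m]
        if tg=="fluorometer": q=q[abs(q[:,2]-.062)<.006]
        if tg=="jar_a": q=q[q[:,2]>.085]
        if len(q)<10: continue
        c,s,b=mrect(q[:,:2]); print(n,tg,round(r["score"],2),len(q),c,np.round(s,3),"z",np.median(q[:,2]),np.percentile(q[:,2],[2,98])); print(b.tolist())
# hood
    m=(X[...,2]>.2)&(X[...,0]>.3)&(X[...,0]<1)&(X[...,1]>-.5)&(X[...,1]<.7)&(d>0)
    q=X[m]; 
    for z in np.arange(.2,1.1,.1):
        w=q[(q[:,2]>=z)&(q[:,2]<z+.1)]
        if len(w)>5: print("hood",n,round(z,1),len(w),np.percentile(w,2,0),np.percentile(w,98,0))
p,d=snapshot("top"); cv2.imwrite("pics/t_crop.png",cv2.resize(p[130:310,150:410],None,fx=3,fy=3,interpolation=cv2.INTER_CUBIC)[:,:,::-1])
E
```

```text
top 19 [ 0.632  -0.375   0.0727] 0.07735883537991148 [ 0.6326 -0.3747  0.0748]
top 26 [0.5897 0.236  0.0553] 0.060554482370769144 [0.5903 0.2357 0.0584]
top 25 [0.5856 0.3735 0.0574] 0.06212895171937043 [0.5873 0.3735 0.0593]
top 28 [0.4477 0.2407 0.0561] 0.06256049338469905 [0.4494 0.2399 0.059 ]
top 26 [0.442  0.3451 0.0587] 0.06434274687395244 [0.4422 0.3448 0.0611]
plate 0.97 486 [0.4946 0.2281] [0.045 0.126] yaw -12.885453 z 0.014325279710678544
plate 0.82 429 [0.6308 0.385 ] [0.123 0.044] yaw 17.589464 z 0.014382414137354626
plate 0.62 402 [0.635  0.2384] [0.12  0.043] yaw 6.3339553 z 0.014399512168505667
plate 0.61 512 [0.4865 0.3543] [0.123 0.046] yaw 15.595267 z 0.014386907871834758
top fluorometer 0.78 1742 [ 0.6314 -0.0751] [0.103 0.272] z 0.06256831775304081 [0.0567 0.0676]
[[0.5678347945213318, 0.055473752319812775], [0.5926105380058289, -0.21498537063598633], [0.6949374079704285, -0.20561155676841736], [0.6701616644859314, 0.06484755873680115]]
top gain_coarse 0.73 164 [ 0.5044 -0.0069] [0.057 0.341] z 0.08308237843947577 [0.0628 0.6724]
[[0.3370914161205292, 0.03599925
[... 3472 characters left out ...]
991, 0.5210575461387634]]
scene sample_tray 0.38 3932 [ 0.6498 -0.1054] [0.23  0.344] z 0.059614825064505717 [0.009  0.0884]
[[0.5166154503822327, 0.05308384448289871], [0.5539442896842957, -0.2888893783092499], [0.7830565571784973, -0.2638801336288452], [0.7457277178764343, 0.07809308171272278]]
hood scene 0.2 4135 [ 0.3061 -0.275   0.2018] [0.9709 0.5482 0.2979]
hood scene 0.3 4664 [0.306  0.5182 0.3024] [0.9734 0.5482 0.3982]
hood scene 0.4 5936 [0.3058 0.5163 0.402 ] [0.9723 0.5483 0.498 ]
hood scene 0.5 7537 [0.3056 0.5143 0.5021] [0.9487 0.5481 0.5984]
hood scene 0.6 8902 [ 0.3057 -0.072   0.6023] [0.8761 0.5492 0.6991]
hood scene 0.7 34484 [0.3578 0.0897 0.7032] [0.7196 0.5492 0.7945]
```

View pics/t_crop.png

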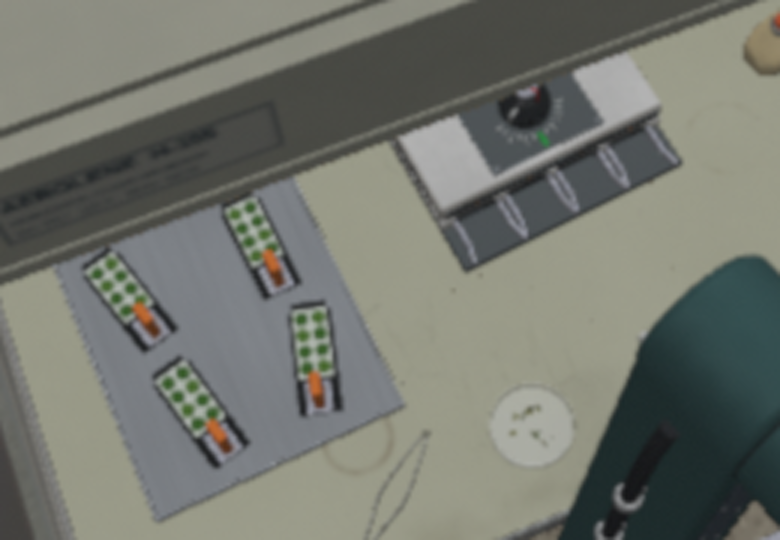

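The crop shows all four carriers, the panel's knob at crop (525,100) with the green mark at (545,138), and the rails on the apron. I'll refine the instrument pose with rectified views.

```bash
cat >> h.py <<'E'
def rectify(n,p,o,yaw,z,xr,yr,s):
    "top-down view in frame at o,yaw, plane z; rows: +x up, cols: +y left; s m/px"
    xs=np.arange(xr[1],xr[0],-s); ys=np.arange(yr[1],yr[0],-s)
    m,R,t=cam(n); gy,gx=np.meshgrid(ys,xs); c,k=np.cos(yaw),np.sin(yaw)
    W=np.stack([o[0]+c*gx-k*gy,o[1]+k*gx+c*gy,np.full_like(gx,z)],-1)@R.T+t
    return cv2.remap(p,(m["fx"]*W[...,0]/W[...,2]+m["cx"]).astype(np.float32),(m["fy"]*W[...,1]/W[...,2]+m["cy"]).astype(np.float32),cv2.INTER_CUBIC)
E
python3 - <<'E'
from h import *
rows=[]
for n in("top","scene"):
    p,d=snapshot(n); o=(.585,-.079);y=np.radians(5)
    a=rectify(n,p,o,y,.062,(-.07,.14),(-.15,.15),.00075)
    b=rectify(n,p,o,y,.026,(-.07,.14),(-.15,.15),.00075)
    for im,z in((a,0),(b,1)):
        h,w=im.shape[:2]
        cv2.line(im,(0,int(.14/.00075)),(w,int(.14/.00075)),(255,0,0),1)
        for q in (-.135,.135) if z==0 else [c+e for c in(.093,.031,-.031,-.093) for e in(-.0235,.0235)]:
            u=int((.15-q)/.00075); cv2.line(im,(u,0),(u,h),(255,0,255),1)
    rows.append(np.hstack([a,b]))
    k=np.hstack([cv2.resize(rectify(n,p,o,y,z,(.02,.11),(-.045,.045),.0003),(400,400)) for z in(.062,.084,.112)]) 
    rows[-1]=(rows[-1],k)
cv2.imwrite("pics/r1.png",np.vstack([r[0] for r in rows])[:,:,::-1])
cv2.imwrite("pics/k1.png",cv2.resize(np.vstack([r[1] for r in rows]),(800,533))[:,:,::-1])
E
```

```text
(no output)
```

View pics/r1.png

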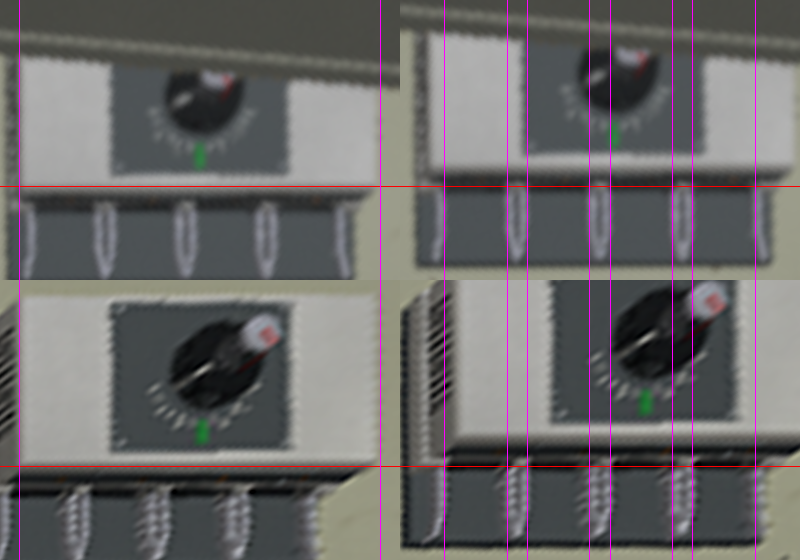

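View pics/k1.png

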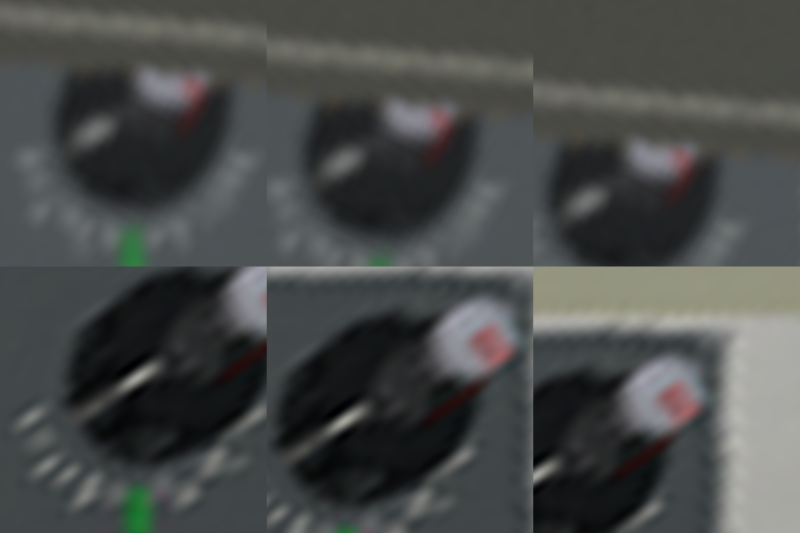

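The pose guess fits: fluorometer origin (0.585,-0.079), yaw 5°, with rails and housing edges within about 1 mm of the overlays in both cameras. The white line is about 57° clockwise of green (coarse ≈ -1.0). The red line is about 35–40° counter-clockwise (fine ≈ +0.65). I'll move to carrier A (grip 0.450,0.2405, yaw -14°).

Emit:
{"api": "move_arm", "payload": {
  "steps": [0,0,-0.1,0.03,0.05,0,0.5,0,0,-0.2,0.05,0.1,0,0.5,0,0,-0.3,0.066,0.147,0,0.5,0,0,-0.4,0.082,0.194,0,0.5,0,0,-0.5,0.098,0.241,-0.01,0.5,0,0,-0.6,0.114,0.288,-0.02,0.5,0,0,-0.62,0.13,0.335,-0.03,0.5,0,0,-0.62,0.146,0.382,-0.04,0.5,0,0,-0.62,0.162,0.429,-0.05,0.5,0,0,-0.62,0.178,0.476,-0.06,0.5,0,0,-0.62,0.194,0.523,-0.07,0.5,0,0,-0.62,0.21,0.57,-0.08,0.5]
}}

```text
time: 2.95
tool_pos: [0.4076, 0.0455, 0.1429]
ee_rot: [-3.142, -0.002, -0.243]
wrist_force: [0.5, -1.3, 0.6]
width: 0.047
finger_force: 0.0
```

Emit:
{"api": "move_arm", "payload": {
  "steps": [0,0,0,0.01,0.045,-0.005,0.5,0,0,0,0.02,0.09,-0.01,0.5,0,0,0,0.03,0.135,-0.015,0.5,0,0,0,0.038,0.181,-0.02,0.5,0,0,0,0.038,0.181,-0.03,0.5,0,0,0,0.038,0.181,-0.04,0.5,0,0,0,0.038,0.181,-0.04,0.5,0,0,0,0.038,0.181,-0.04,0.5]
}}

```text
time: 3.75
tool_pos: [0.445, 0.223, 0.1024]
ee_rot: [3.141, 0.001, -0.245]
wrist_force: [-0.1, -0.3, 0.7]
width: 0.0471
finger_force: 0.0
```

```bash
python3 - <<'E'
from h import *
np.set_printoptions(precision=4,suppress=True)
o=get_obs(); print(o["time"],o["tool_pos"],o["ee_rot"])
for n in("top","scene"):
    p,d,X,hsv,r=carriers(n)
    for q in r: print(n,q[0],q[3])
    cv2.imwrite(f"pics/{n}2.png",p[:,:,::-1])
E
```

```text
3.75 [0.445  0.223  0.1024] [ 3.1407  0.0006 -0.2452]
top 19 [ 0.6313 -0.3755  0.0764]
top 25 [0.5871 0.3727 0.0606]
top 29 [0.4495 0.2401 0.0595]
top 26 [0.4399 0.3444 0.0608]
scene 15 [ 0.6361 -0.373   0.0739]
scene 70 [0.5929 0.237  0.0586]
scene 76 [0.4512 0.2417 0.0574]
scene 87 [0.4445 0.3457 0.0588]
```

Emit:
{"api": "move_arm", "payload": {
  "steps": [0,0,0,0.005,0.0175,0,0.5,0,0,0,0.005,0.0175,0,0.5,0,0,0,0.005,0.0175,0,0.5,0,0,0,0.005,0.0175,-0.02,0.5,0,0,0,0.005,0.0175,-0.02,0.5]
}}

```text
time: 4.35
tool_pos: [0.4484, 0.2412, 0.0804]
ee_rot: [3.138, 0.004, -0.243]
wrist_force: [0.1, -0.1, -0.3]
width: 0.047
finger_force: 0.0
```

Emit:
{"api": "move_arm", "payload": {
  "steps": [0,0,0,0.002,0,-0.025,0.5,0,0,0,0.002,0,-0.048,0.5,0,0,0,0.002,0,-0.048,0.5,0,0,0,0.002,0,-0.048,0,0,0,0,0.002,0,-0.048,0,0,0,0,0.002,0,-0.048,0,0,0,0,0.002,0,-0.048,0,0,0,0,0.002,0,-0.048,0,0,0,0,0.002,0,-0.048,0]
}}

```text
time: 5.25
tool_pos: [0.4526, 0.2417, 0.0356]
ee_rot: [3.141, -0.001, -0.243]
wrist_force: [-1.0, -1.9, 3.6]
width: 0.012
finger_force: 30.0
```

Emit:
{"api": "move_arm", "payload": {
  "steps": [0,0,0,0,0,0.02,0,0,0,0,0,0,0.045,0,0,0,0.03,-0.002,-0.02,0.045,0,0,0,0.07,-0.005,-0.06,0.045,0,0,0,0.11,-0.007,-0.1,0.045,0,0,0,0.15,-0.01,-0.14,0.045,0,0,0,0.19,-0.012,-0.18,0.045,0,0,0,0.23,-0.015,-0.22,0.045,0,0,0,0.27,-0.018,-0.26,0.045,0,0,0,0.31,-0.02,-0.3,0.045,0,0,0,0.33,-0.023,-0.34,0.045,0,0,0,0.33,-0.026,-0.38,0.045,0]
}}

```text
time: 6.45
tool_pos: [0.4255, -0.1393, 0.0793]
ee_rot: [-3.141, 0.0, 0.087]
wrist_force: [1.0, 0.3, -1.6]
width: 0.0116
finger_force: 30.0
```

Emit:
{"api": "move_arm", "payload": {
  "steps": [0,0,0,-0.002,-0.03,0,0,0,0,0,-0.003,-0.048,0,0,0,0,0,-0.003,-0.048,0,0,0,0,0,-0.003,-0.048,0,0]
}}

```text
time: 6.85
tool_pos: [0.4228, -0.1857, 0.0791]
ee_rot: [-3.14, 0.001, 0.086]
wrist_force: [-0.5, -0.4, -1.8]
width: 0.0117
finger_force: 30.0
```

```bash
cat > chk.py <<'E'
from h import *
import sys
np.set_printoptions(precision=4,suppress=True)
def fl(p): # world->fluor frame
    c,s=np.cos(.0873),np.sin(.0873); d=np.asarray(p)[...,:2]-[.585,-.079]; return np.stack([c*d[...,0]+s*d[...,1],-s*d[...,0]+c*d[...,1],np.asarray(p)[...,2]],-1)
if __name__=="__main__":
    bay=int(sys.argv[1]); by=[.093,.031,-.031,-.093][bay-1]
    o=get_obs(); print(o["time"],o["tool_pos"],o["ee_rot"],o["width"],"fl",fl(o["tool_pos"]))
    ims=[]
    for n in("top","scene"):
        p,d,X,hsv,r=carriers(n)
        for q in r: print(n,q[0],q[3],fl(q[3]))
        a=rectify(n,p,(.585,-.079),.0873,.026,(-.25,.03),(by-.1,by+.1),.0005)
        for e in(-.0235,.0235): cv2.line(a,(int((.1-e)/.0005),0),(int((.1-e)/.0005),560),(255,0,255),1)
        ims.append(a)
    cv2.imwrite(f"pics/{sys.argv[2]}.png",np.hstack(ims)[:,:,::-1])
E
python3 chk.py 4 b4
```

```text
6.85 [ 0.4228 -0.1857  0.0791] [-3.1401  0.0007  0.0859] 0.011714012609423785 fl [-0.1708 -0.0921  0.0791]
top 16 [ 0.63   -0.3764  0.0769] [ 0.0189 -0.3002  0.0769]
top 26 [0.587  0.236  0.0596] [0.0295 0.3137 0.0596]
top 25 [0.5868 0.3732 0.0587] [0.0413 0.4503 0.0587]
top 27 [0.4412 0.3445 0.0601] [-0.1063  0.4345  0.0601]
scene 15 [ 0.6351 -0.3739  0.072 ] [ 0.0242 -0.2982  0.072 ]
scene 14 [ 0.4137 -0.1848  0.0935] [-0.1798 -0.0904  0.0935]
scene 72 [0.5909 0.237  0.059 ] [0.0334 0.3143 0.059 ]
scene 88 [0.4449 0.346  0.0577] [-0.1025  0.4356  0.0577]
```

View pics/b4.png

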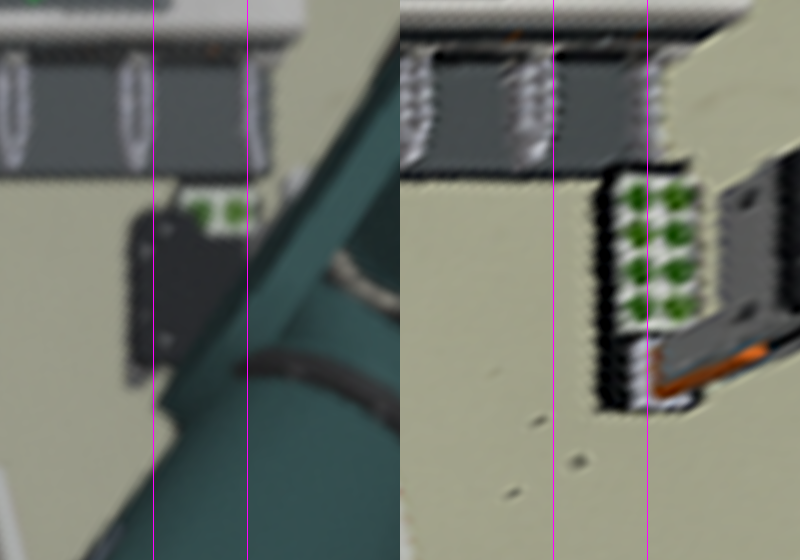

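Emit:
{"api": "move_arm", "payload": {
  "steps": [0,0,0,0,-0.001,-0.015,0,0,0,0,0,-0.001,-0.029,0,0,0,0,0,-0.001,-0.029,0,0,0,0,0,-0.001,-0.029,0,0,0,0,0.015,0.0003,-0.029,0,0,0,0,0.03,0.0016,-0.029,0,0,0,0,0.03,0.0016,-0.029,0]
}}

```text
time: 7.65
tool_pos: [0.4561, -0.1846, 0.052]
ee_rot: [3.14, -0.003, 0.088]
wrist_force: [0.1, -0.3, -2.0]
width: 0.0119
finger_force: 30.0
```

```bash
cat > plate.py <<'E'
from chk import *
def plate(n="scene"):
    "plate of held carrier: pts near tool, return fl-frame pose & tilt"
    o=get_obs(); p,d=snapshot(n); X=cloud(n,d); t=o["tool_pos"]; yaw=o["ee_rot"][2]
    c,s=np.cos(yaw),np.sin(yaw); D=X-t; lx=c*D[...,0]+s*D[...,1]; ly=-s*D[...,0]+c*D[...,1]
    m=(d>0)&(lx>.018)&(lx<.12)&(abs(ly)<.04)&(abs(D[...,2]+.0226)<.012)
    q=np.stack([lx[m],ly[m],D[...,2][m]],-1)
    A=np.c_[q[:,:2],np.ones(len(q))]; k=np.linalg.lstsq(A,q[:,2],rcond=None)[0]
    print(n,len(q),"z at tool",k[2],"tilt deg x,y",np.degrees(k[:2]),"lx max",np.percentile(lx[m],99.5))
    mid=[np.mean(np.percentile(q[(q[:,0]>a)&(q[:,0]<a+.02),1],[1,99])) if ((q[:,0]>a)&(q[:,0]<a+.02)).sum()>5 else np.nan for a in(.02,.04,.06,.08)]; print("mid ly",np.array(mid))
E
python3 - <<'E'
from plate import *
plate("scene")
E
```

```text
scene 319 z at tool -0.019812011861775017 tilt deg x,y [-3.2624 -2.1995] lx max 0.1190466589761935
mid ly [0.0012 0.0004 0.0016 0.0046]
```

Emit:
{"api": "move_arm", "payload": {
  "steps": [0,0,0,0.01,0.0017,-0.001,0,0,0,0,0.02,0.0026,-0.001,0,0,0,0,0.03,0.0035,-0.001,0,0,0,0,0.04,0.0044,-0.001,0,0,0,0,0.05,0.0053,-0.001,0,0,0,0,0.05,0.0053,-0.001,0]
}}

```text
time: 8.3
tool_pos: [0.5046, -0.1792, 0.0498]
ee_rot: [3.141, -0.001, 0.088]
wrist_force: [-0.8, -0.8, -2.1]
width: 0.0121
finger_force: 30.0
```

```bash
sed -i 's/lx<.12/lx<.085/;s/abs(ly)<.04/abs(ly)<.021/' plate.py; python3 - <<'E'
from plate import *
o=get_obs(); print(fl(o["tool_pos"]),o["wrist_force"],o["wrist_torque"])
plate("scene"); plate("top")
E
```

```text
[-0.0888 -0.0928  0.0498] [-0.8216 -0.8406 -2.113 ] [-0.0036  0.0478 -0.012 ]
scene 164 z at tool -0.022438286173645995 tilt deg x,y [-0.2939 -2.5184] lx max 0.08455080077007632
mid ly [ 0.0008 -0.0001  0.0009  0.0026]
top 5 z at tool -0.02057472574130781 tilt deg x,y [  0.288  -13.6518] lx max 0.084156667164121
mid ly [nan nan nan nan]
```

Emit:
{"api": "move_arm", "payload": {
  "steps": [0,0,0,0.01,0.0009,-0.0005,0,0,0,0,0.02,0.0017,-0.001,0,0,0,0,0.03,0.0026,-0.0015,0,0,0,0,0.04,0.0035,-0.0015,0,0,0,0,0.043,0.0038,-0.0015,0,0,0,0,0.043,0.0038,-0.0015,0]
}}

```text
time: 9.0
tool_pos: [0.5477, -0.1756, 0.0489]
ee_rot: [3.141, -0.003, 0.087]
wrist_force: [-0.3, -0.2, 3.1]
width: 0.0119
finger_force: 30.0
```

Emit:
{"api": "move_arm", "payload": {
  "steps": [0,0,0,0.002,0.0002,0,0,0,0,0,0.004,0.0003,0,0,0,0,0,0.006,0.0005,0,0]
}}

```text
time: 9.3
tool_pos: [0.5514, -0.1751, 0.0486]
ee_rot: [3.141, 0.001, 0.086]
wrist_force: [-5.5, -0.2, 5.8]
width: 0.012
finger_force: 30.0
```

Emit:
{"api": "move_arm", "payload": {
  "steps": [0,0,0,0.002,0.0002,0,0,0,0,0,0.004,0.0003,0,0]
}}

```text
time: 9.5
tool_pos: [0.5554, -0.1747, 0.0486]
ee_rot: [3.141, 0.002, 0.086]
wrist_force: [-5.2, -0.6, 6.2]
width: 0.0118
finger_force: 30.0
```

Emit:
{"api": "move_arm", "payload": {
  "steps": [0,0,0,0.002,0.0002,0.001,0,0,0,0,0.003,0.0003,0.001,0]
}}

```text
time: 9.7
tool_pos: [0.5563, -0.1747, 0.049]
ee_rot: [-3.141, 0.007, 0.087]
wrist_force: [-10.3, -1.7, 7.6]
width: 0.0116
finger_force: 30.0
```

Emit:
{"api": "move_arm", "payload": {
  "steps": [0,0,0,0.002,0.0002,0,0,0,0,0,0.003,0.0003,0,0]
}}

```text
time: 9.9
tool_pos: [0.5568, -0.1746, 0.0484]
ee_rot: [-3.141, 0.013, 0.086]
wrist_force: [-16.7, -2.6, 9.0]
width: 0.0118
finger_force: 30.0
```

Emit:
{"api": "move_arm", "payload": {
  "steps": [0,0,0,0.002,0.0002,0,0,0,0,0,0.003,0.0003,0,0]
}}

```text
time: 10.1
tool_pos: [0.5575, -0.1745, 0.0478]
ee_rot: [-3.141, 0.018, 0.086]
wrist_force: [-20.1, -2.4, 10.0]
width: 0.0121
finger_force: 30.0
```

Emit:
{"api": "move_arm", "payload": {
  "steps": [0,0,0,-0.003,-0.0003,0,0,0,0,0,-0.003,-0.0003,0,0,0,0,0,-0.003,-0.0003,0,0.35,0,0,0,-0.003,-0.0003,0,0.35,0,0,0,-0.003,-0.0003,0,0.35]
}}

```text
time: 10.6
tool_pos: [0.5626, -0.1737, 0.049]
ee_rot: [-3.141, -0.001, 0.087]
wrist_force: [0.3, 0.0, 0.1]
width: 0.0314
finger_force: 0.0
```

```bash
python3 - <<'E'
from chk import *
o=get_obs(); print(o["time"],o["tool_pos"],fl(o["tool_pos"]),o["wrist_force"],o["width"])
E
```

```text
10.6 [ 0.5626 -0.1737  0.049 ] [-0.0306 -0.0924  0.049 ] [0.3351 0.0174 0.1461] 0.03143962739203437
```

Emit:
{"api": "move_arm", "payload": {
  "steps": [0,0,0,0,0,0.04,0.35,0,0,0,0,0,0.08,0.35,0,0,0.02,-0.012,0.045,0.08,0.5,0,0,0.04,-0.023,0.09,0.08,0.5,0,0,0.06,-0.034,0.135,0.08,0.5,0,0,0.08,-0.045,0.18,0.08,0.5,0,0,0.1,-0.056,0.225,0.08,0.5,0,0,0.12,-0.067,0.27,0.08,0.5,0,0,0.14,-0.078,0.315,0.08,0.5,0,0,0.14,-0.089,0.36,0.08,0.5,0,0,0.14,-0.1,0.405,0.08,0.5,0,0,0.14,-0.11,0.45,0.08,0.5]
}}

```text
time: 11.8
tool_pos: [0.4516, 0.2783, 0.1295]
ee_rot: [-3.141, -0.001, 0.227]
wrist_force: [0.6, -0.2, 0.3]
width: 0.0468
finger_force: 0.0
```

```bash
cat > look.py <<'E'
from chk import *
o=get_obs(); print(o["time"],o["tool_pos"],o["ee_rot"][2])
for n in("top","scene"):
    p,d,X,hsv,r=carriers(n)
    for q in r: print(n,q[0],q[3],"fl",fl(q[3]))
    for r in silhouettes(n,"carrier_1")[:6]:
        m=r["pixels"]&(d>0); q=X[m]; q=q[(q[:,2]<.022)&(q[:,2]>.006)]
        if len(q)<60: continue
        c,s,b=mrect(q[:,:2]); e=b[1]-b[0],b[2]-b[1]; L=max(e,key=np.linalg.norm)
        print(n,"plate",round(r["score"],2),len(q),c,np.round(s,3),"yaw",np.degrees(np.arctan2(L[1],L[0])))
E
python3 look.py
```

```text
11.8 [0.4516 0.2783 0.1295] 0.2272871616922354
top 18 [ 0.6312 -0.3744  0.0757] fl [ 0.0203 -0.2983  0.0757]
top 43 [ 0.55   -0.1707  0.0739] fl [-0.0429 -0.0883  0.0739]
top 25 [0.5875 0.3735 0.0583] fl [0.042  0.4506 0.0583]
top 27 [0.4422 0.3445 0.0596] fl [-0.1053  0.4343  0.0596]
top plate 0.64 413 [0.63   0.3845] [0.121 0.043] yaw 17.267178
top plate 0.61 222 [0.4796 0.3537] [0.109 0.044] yaw 14.927255
scene 15 [ 0.635  -0.3729  0.0729] fl [ 0.0242 -0.2971  0.0729]
scene 9 [0.5998 0.2352 0.0575] fl [0.0422 0.3117 0.0575]
scene 88 [0.4452 0.346  0.0574] fl [-0.1022  0.4356  0.0574]
scene plate 0.81 230 [0.6605 0.2407] [0.076 0.044] yaw 2.8626742
scene plate 0.63 456 [0.483  0.3518] [0.107 0.052] yaw 16.568966
```

Emit:
{"api": "move_arm", "payload": {
  "steps": [0,0,0.01,-0.004,0.035,-0.01,0.5,0,0,0.01,-0.008,0.067,-0.02,0.5,0,0,0.01,-0.008,0.067,-0.04,0.5,0,0,0.01,-0.008,0.067,-0.06,0.5,0,0,0.01,-0.008,0.067,-0.06,0.5]
}}

```text
time: 12.5
tool_pos: [0.443, 0.3404, 0.0658]
ee_rot: [3.139, 0.006, 0.235]
wrist_force: [0.4, -0.2, -0.6]
width: 0.0471
finger_force: 0.0
```

Emit:
{"api": "move_arm", "payload": {
  "steps": [0,0,0.01,0,0.002,0,0.5,0,0,0.01,0,0.002,-0.018,0.5,0,0,0.01,0,0.002,-0.035,0.5,0,0,0.01,0,0.002,-0.035,0.5,0,0,0.01,0,0.002,-0.035,0,0,0,0.01,0,0.002,-0.035,0,0,0,0.01,0,0.002,-0.035,0,0,0,0.01,0,0.002,-0.035,0,0,0,0.01,0,0.002,-0.035,0]
}}

```text
time: 13.4
tool_pos: [0.4445, 0.3452, 0.0349]
ee_rot: [-3.141, -0.001, 0.247]
wrist_force: [-0.3, 0.3, -0.9]
width: 0.0114
finger_force: 30.0
```

Emit:
{"api": "move_arm", "payload": {
  "steps": [0,0,0,0,0,0.025,0,0,0,0,0,0,0.045,0,0,0,-0.02,-0.003,-0.03,0.045,0,0,0,-0.05,-0.005,-0.075,0.045,0,0,0,-0.08,-0.007,-0.12,0.045,0,0,0,-0.11,-0.01,-0.165,0.045,0,0,0,-0.14,-0.012,-0.21,0.045,0,0,0,-0.16,-0.015,-0.255,0.045,0,0,0,-0.16,-0.018,-0.3,0.045,0,0,0,-0.16,-0.02,-0.345,0.045,0,0,0,-0.16,-0.023,-0.39,0.045,0,0,0,-0.16,-0.026,-0.43,0.045,0]
}}

```text
time: 14.6
tool_pos: [0.4174, -0.0868, 0.0791]
ee_rot: [3.141, 0.0, 0.086]
wrist_force: [0.8, 0.0, -2.2]
width: 0.0119
finger_force: 30.0
```

Emit:
{"api": "move_arm", "payload": {
  "steps": [0,0,0,0,-0.025,0,0,0,0,0,0,-0.04,0,0,0,0,0,0,-0.04,-0.015,0,0,0,0,0,-0.04,-0.03,0,0,0,0,0,-0.04,-0.03,0,0,0,0,0,-0.04,-0.03,0]
}}

```text
time: 15.2
tool_pos: [0.4178, -0.1247, 0.049]
ee_rot: [-3.141, 0.001, 0.087]
wrist_force: [0.9, -0.1, -1.1]
width: 0.0117
finger_force: 30.0
```

```bash
cat > st.py <<'E'
from plate import *
o=get_obs(); print(o["time"],"fl",fl(o["tool_pos"]),o["ee_rot"],o["wrist_force"],o["wrist_torque"],o["width"])
plate("scene")
E
python3 st.py
```

```text
15.2 fl [-0.1705 -0.031   0.049 ] [-3.1411  0.0011  0.087 ] [ 0.9349 -0.0608 -1.1451] [-0.0153  0.025   0.1019] 0.011738906706842262
scene 191 z at tool -0.021029087294069493 tilt deg x,y [-0.0969 -3.6412] lx max 0.08481143713243104
mid ly [0.003  0.002  0.002  0.0024]
```

Emit:
{"api": "move_arm", "payload": {
  "steps": [0,0,0,0.01,0.0009,0,0,0,0,0,0.02,0.0017,0,0,0,0,0,0.03,0.0026,0,0,0,0,0,0.04,0.0035,0,0,0,0,0,0.05,0.0044,0,0,0,0,0,0.06,0.0052,0,0,0,0,0,0.07,0.0061,0,0,0,0,0,0.08,0.007,0,0,0,0,0,0.08,0.007,0,0]
}}

```text
time: 16.15
tool_pos: [0.4996, -0.1179, 0.0493]
ee_rot: [3.141, -0.001, 0.087]
wrist_force: [-0.4, 0.7, -1.5]
width: 0.0117
finger_force: 30.0
```

Emit:
{"api": "move_arm", "payload": {
  "steps": [0,0,0,0.01,0.0009,0,0,0,0,0,0.02,0.0017,-0.001,0,0,0,0,0.03,0.0026,-0.0015,0,0,0,0,0.04,0.0035,-0.0015,0,0,0,0,0.04,0.0035,-0.0015,0]
}}

```text
time: 16.65
tool_pos: [0.5396, -0.1144, 0.0478]
ee_rot: [3.141, -0.001, 0.087]
wrist_force: [0.1, -0.2, -1.1]
width: 0.0115
finger_force: 30.0
```

Emit:
{"api": "move_arm", "payload": {
  "steps": [0,0,0,0.002,0.0002,0,0,0,0,0,0.004,0.0003,0,0,0,0,0,0.006,0.0005,0,0]
}}

```text
time: 16.95
tool_pos: [0.5441, -0.114, 0.0477]
ee_rot: [3.142, 0.0, 0.087]
wrist_force: [0.4, 0.5, -1.6]
width: 0.012
finger_force: 30.0
```

Emit:
{"api": "move_arm", "payload": {
  "steps": [0,0,0,0.002,0.0002,0,0,0,0,0,0.004,0.0003,0,0]
}}

```text
time: 17.15
tool_pos: [0.5483, -0.1137, 0.0478]
ee_rot: [3.141, -0.0, 0.087]
wrist_force: [-0.2, 0.1, -1.1]
width: 0.0117
finger_force: 30.0
```

Emit:
{"api": "move_arm", "payload": {
  "steps": [0,0,0,0.002,0.0002,0,0,0,0,0,0.004,0.0003,0,0]
}}

```text
time: 17.35
tool_pos: [0.5523, -0.1134, 0.0478]
ee_rot: [3.142, -0.0, 0.087]
wrist_force: [0.5, -0.2, -2.0]
width: 0.0118
finger_force: 30.0
```

Emit:
{"api": "move_arm", "payload": {
  "steps": [0,0,0,0.002,0.0002,0,0,0,0,0,0.004,0.0003,0,0]
}}

```text
time: 17.55
tool_pos: [0.5559, -0.1131, 0.0477]
ee_rot: [3.141, 0.001, 0.087]
wrist_force: [-4.2, -0.7, 0.0]
width: 0.0117
finger_force: 30.0
```

Emit:
{"api": "move_arm", "payload": {
  "steps": [0,0,0,0.002,0.0002,0,0,0,0,0,0.003,0.0003,0,0]
}}

```text
time: 17.75
tool_pos: [0.5561, -0.1131, 0.0476]
ee_rot: [-3.142, 0.008, 0.087]
wrist_force: [-12.3, -0.8, 5.2]
width: 0.0115
finger_force: 30.0
```

Emit:
{"api": "move_arm", "payload": {
  "steps": [0,0,0,0.002,0.0002,0,0,0,0,0,0.003,0.0003,0,0]
}}

```text
time: 17.95
tool_pos: [0.5565, -0.1131, 0.0476]
ee_rot: [-3.141, 0.014, 0.087]
wrist_force: [-18.0, -1.4, 8.8]
width: 0.0119
finger_force: 30.0
```

Emit:
{"api": "move_arm", "payload": {
  "steps": [0,0,0,-0.003,-0.0003,0,0,0,0,0,-0.003,-0.0003,-0.0005,0.35,0,0,0,-0.003,-0.0003,-0.0005,0.35,0,0,0,-0.003,-0.0003,-0.0005,0.35]
}}

```text
time: 18.35
tool_pos: [0.5602, -0.1128, 0.0479]
ee_rot: [3.141, -0.002, 0.087]
wrist_force: [0.0, -0.4, -0.7]
width: 0.0312
finger_force: 0.0
```

Emit:
{"api": "move_arm", "payload": {
  "steps": [0,0,0,0,0,0.04,0.35,0,0,0,0,0,0.08,0.35,0,0,0,0,0.045,0.08,0.5,0,0,0,0.003,0.09,0.08,0.5,0,0,0,0.006,0.135,0.08,0.5,0,0,0,0.009,0.18,0.08,0.5,0,0,0,0.012,0.225,0.08,0.5,0,0,0,0.015,0.27,0.08,0.5,0,0,0,0.018,0.31,0.08,0.5,0,0,0,0.018,0.31,0.08,0.5]
}}

```text
time: 19.35
tool_pos: [0.5773, 0.2025, 0.1274]
ee_rot: [-3.139, -0.001, 0.093]
wrist_force: [0.6, 0.6, -0.1]
width: 0.0469
finger_force: 0.0
```

```bash
python3 look.py
```

```text
19.35 [0.5773 0.2025 0.1274] 0.09321894383371232
top 19 [ 0.631  -0.3752  0.0751] fl [ 0.0199 -0.2991  0.0751]
top 42 [ 0.5525 -0.1735  0.0704] fl [-0.0406 -0.0913  0.0704]
top 40 [ 0.5536 -0.1126  0.0726] fl [-0.0342 -0.0308  0.0726]
top 18 [0.5864 0.2366 0.0583] fl [0.0289 0.3143 0.0583]
top 25 [0.587  0.3733 0.0592] fl [0.0414 0.4504 0.0592]
top plate 0.8 190 [0.6167 0.2359] [0.085 0.044] yaw 4.0051613
scene 76 [ 0.5565 -0.1719  0.0702] fl [-0.0365 -0.09    0.0702]
scene 75 [ 0.5571 -0.11    0.0706] fl [-0.0305 -0.0285  0.0706]
scene 75 [0.5933 0.2364 0.0581] fl [0.0358 0.3135 0.0581]
scene plate 0.89 384 [0.6384 0.2366] [0.125 0.051] yaw 4.161073
```

Emit:
{"api": "move_arm", "payload": {
  "steps": [0,0,-0.018,0.0125,0.037,-0.02,0.5,0,0,-0.018,0.0125,0.037,-0.04,0.5,0,0,-0.018,0.0125,0.037,-0.06,0.5,0,0,-0.018,0.0125,0.037,-0.06,0.5,0,0,-0.018,0.0125,0.037,-0.06,0.5]
}}

```text
time: 20.05
tool_pos: [0.5899, 0.2328, 0.0673]
ee_rot: [3.141, 0.001, 0.067]
wrist_force: [-0.1, 0.2, 0.4]
width: 0.0468
finger_force: 0.0
```

Emit:
{"api": "move_arm", "payload": {
  "steps": [0,0,0,0,0.0035,0,0.5,0,0,0,0,0.0035,-0.016,0.5,0,0,0,0,0.0035,-0.033,0.5,0,0,0,0,0.0035,-0.033,0.5,0,0,0,0,0.0035,-0.033,0,0,0,0,0,0.0035,-0.033,0,0,0,0,0,0.0035,-0.033,0,0,0,0,0,0.0035,-0.033,0,0,0,0,0,0.0035,-0.033,0]
}}

```text
time: 20.95
tool_pos: [0.5901, 0.2374, 0.035]
ee_rot: [3.141, -0.001, 0.069]
wrist_force: [-0.3, -0.1, 0.2]
width: 0.0116
finger_force: 30.0
```

Emit:
{"api": "move_arm", "payload": {
  "steps": [0,0,0,0,0,0.025,0,0,0,0,0,0,0.045,0,0,0,0.018,-0.03,0,0.045,0,0,0,0.018,-0.07,-0.01,0.045,0,0,0,0.018,-0.11,-0.02,0.045,0,0,0,0.018,-0.15,-0.035,0.045,0,0,0,0.018,-0.177,-0.065,0.045,0,0,0,0.018,-0.177,-0.11,0.045,0,0,0,0.018,-0.177,-0.155,0.045,0,0,0,0.018,-0.177,-0.2,0.045,0,0,0,0.018,-0.177,-0.245,0.045,0,0,0,0.018,-0.177,-0.28,0.045,0]
}}

```text
time: 22.15
tool_pos: [0.4122, -0.0444, 0.0793]
ee_rot: [3.141, -0.0, 0.086]
wrist_force: [0.1, 0.5, -1.8]
width: 0.0117
finger_force: 30.0
```

Emit:
{"api": "move_arm", "payload": {
  "steps": [0,0,0,0,-0.02,0,0,0,0,0,0,-0.02,-0.015,0,0,0,0,0,-0.02,-0.03,0,0,0,0,0,-0.02,-0.03,0,0,0,0,0,-0.02,-0.03,0]
}}

```text
time: 22.65
tool_pos: [0.4124, -0.0621, 0.0492]
ee_rot: [-3.141, 0.001, 0.087]
wrist_force: [-0.2, -0.5, -1.7]
width: 0.0118
finger_force: 30.0
```

```bash
python3 st.py
```

```text
22.65 fl [-0.1704  0.0319  0.0492] [-3.1413  0.0007  0.0869] [-0.2334 -0.468  -1.7163] [0.033  0.0415 0.0156] 0.01177511804205074
scene 174 z at tool -0.02080448157959866 tilt deg x,y [ 0.1188 -6.7745] lx max 0.08486372474298069
mid ly [0.0062 0.0057 0.0049 0.0068]
```

```bash
python3 - <<'E'
from chk import *
p,d=snapshot("scene"); u,v=map(int,proj("scene",get_obs()["tool_pos"])); c=p[v-70:v+70,u-90:u+90]
cv2.imwrite("pics/c.png",cv2.resize(c,None,fx=4,fy=4,interpolation=cv2.INTER_CUBIC)[:,:,::-1])
E
```

```text
(no output)
```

View pics/c.png

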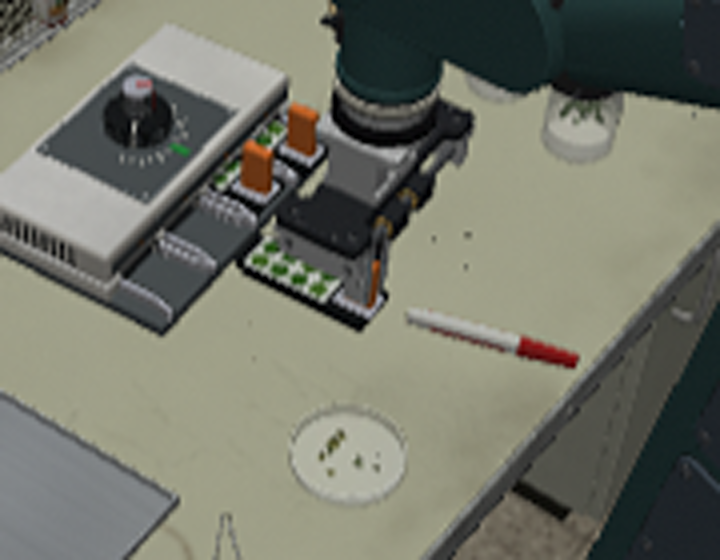

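The carrier hangs level in the gripper in front of bay 2, and the two loaded ones sit straight in bays 3 and 4. I'll insert it now.

Emit:
{"api": "move_arm", "payload": {
  "steps": [0,0,0,0.01,-0.0001,0,0,0,0,0,0.02,0.0007,0,0,0,0,0,0.03,0.0016,0,0,0,0,0,0.04,0.0025,0,0,0,0,0,0.05,0.0034,0,0,0,0,0,0.06,0.0042,0,0,0,0,0,0.07,0.0051,0,0,0,0,0,0.08,0.006,0,0,0,0,0,0.08,0.006,0,0]
}}

```text
time: 23.65
tool_pos: [0.4941, -0.0562, 0.0493]
ee_rot: [3.141, -0.001, 0.087]
wrist_force: [-0.1, -0.1, -0.6]
width: 0.0119
finger_force: 30.0
```

Emit:
{"api": "move_arm", "payload": {
  "steps": [0,0,0,0.01,0.0009,0,0,0,0,0,0.02,0.0017,-0.001,0,0,0,0,0.03,0.0026,-0.0015,0,0,0,0,0.04,0.0035,-0.0015,0,0,0,0,0.044,0.0038,-0.0015,0]
}}

```text
time: 24.15
tool_pos: [0.538, -0.0524, 0.0478]
ee_rot: [3.141, -0.001, 0.087]
wrist_force: [-0.3, 0.2, -1.3]
width: 0.0119
finger_force: 30.0
```

Emit:
{"api": "move_arm", "payload": {
  "steps": [0,0,0,0.002,0.0002,0,0,0,0,0,0.004,0.0003,0,0]
}}

```text
time: 24.35
tool_pos: [0.5407, -0.0521, 0.0476]
ee_rot: [3.142, 0.001, 0.087]
wrist_force: [0.2, -1.8, -2.3]
width: 0.012
finger_force: 30.0
```

Emit:
{"api": "move_arm", "payload": {
  "steps": [0,0,0,0.002,0.0002,0,0,0,0,0,0.004,0.0003,0,0]
}}

```text
time: 24.55
tool_pos: [0.5446, -0.0519, 0.0477]
ee_rot: [3.141, 0.0, 0.087]
wrist_force: [-0.6, -0.1, -2.2]
width: 0.0119
finger_force: 30.0
```

Emit:
{"api": "move_arm", "payload": {
  "steps": [0,0,0,0.002,0.0002,0,0,0,0,0,0.004,0.0003,0,0]
}}

```text
time: 24.75
tool_pos: [0.5488, -0.0516, 0.0478]
ee_rot: [3.141, -0.0, 0.087]
wrist_force: [0.2, -0.3, -1.6]
width: 0.0117
finger_force: 30.0
```

Emit:
{"api": "move_arm", "payload": {
  "steps": [0,0,0,0.002,0.0002,0,0,0,0,0,0.004,0.0003,0,0]
}}

```text
time: 24.95
tool_pos: [0.5528, -0.0513, 0.0477]
ee_rot: [3.142, 0.0, 0.087]
wrist_force: [0.4, -0.2, -1.3]
width: 0.012
finger_force: 30.0
```

Emit:
{"api": "move_arm", "payload": {
  "steps": [0,0,0,0.002,0.0002,0,0,0,0,0,0.004,0.0003,0,0]
}}

```text
time: 25.15
tool_pos: [0.5532, -0.0515, 0.0476]
ee_rot: [3.141, 0.009, 0.087]
wrist_force: [-13.3, -2.4, 7.4]
width: 0.0117
finger_force: 30.0
```

Emit:
{"api": "move_arm", "payload": {
  "steps": [0,0,0,0.002,0.0002,0,0,0,0,0,0.004,0.0003,0,0]
}}

```text
time: 25.35
tool_pos: [0.5541, -0.0515, 0.0472]
ee_rot: [3.141, 0.016, 0.087]
wrist_force: [-20.3, -3.9, 9.2]
width: 0.0121
finger_force: 30.0
```

Emit:
{"api": "move_arm", "payload": {
  "steps": [0,0,0,-0.003,-0.0003,0,0,0,0,0,-0.003,-0.0003,-0.0005,0.35,0,0,0,-0.003,-0.0003,-0.0005,0.35,0,0,0,-0.003,-0.0003,-0.0005,0.35]
}}

```text
time: 25.75
tool_pos: [0.5587, -0.051, 0.0478]
ee_rot: [3.141, -0.002, 0.087]
wrist_force: [0.1, -0.3, -0.1]
width: 0.0312
finger_force: 0.0
```

Emit:
{"api": "move_arm", "payload": {
  "steps": [0,0,0,0,0,0.04,0.35,0,0,0,0,0,0.08,0.35,0,0,0.03,-0.01,0.045,0.08,0.5,0,0,0.06,-0.015,0.09,0.08,0.5,0,0,0.09,-0.015,0.135,0.08,0.5,0,0,0.12,-0.015,0.18,0.08,0.5,0,0,0.15,-0.01,0.225,0.08,0.5,0,0,0.18,0,0.27,0.08,0.5,0,0,0.19,0.01,0.31,0.08,0.5,0,0,0.19,0.02,0.355,0.08,0.5,0,0,0.19,0.025,0.39,0.08,0.5,0,0,0.19,0.025,0.39,0.08,0.5]
}}

```text
time: 26.95
tool_pos: [0.5826, 0.344, 0.1265]
ee_rot: [-3.14, -0.001, 0.282]
wrist_force: [0.7, -0.7, -0.4]
width: 0.0469
finger_force: 0.0
```

```bash
python3 look.py
```

```text
26.95 [0.5826 0.344  0.1265] 0.2821645082410569
top 18 [ 0.6313 -0.3747  0.076 ] fl [ 0.0203 -0.2986  0.076 ]
top 42 [ 0.5514 -0.1712  0.0733] fl [-0.0415 -0.0889  0.0733]
top 41 [ 0.5557 -0.1123  0.0713] fl [-0.0321 -0.0306  0.0713]
top 41 [ 0.5509 -0.05    0.0732] fl [-0.0314  0.0318  0.0732]
top 16 [0.5805 0.3719 0.0622] fl [0.0349 0.4496 0.0622]
top plate 0.75 210 [0.6155 0.3802] [0.09  0.044] yaw 16.445852
top plate 0.64 622 [ 0.6134 -0.0769] [0.168 0.272] yaw -85.47758
scene 45 [ 0.5521 -0.1075  0.0586] fl [-0.0352 -0.0255  0.0586]
scene 83 [ 0.5558 -0.0499  0.0687] fl [-0.0266  0.0316  0.0687]
```

Emit:
{"api": "move_arm", "payload": {
  "steps": [0,0,0.01,0.005,0.0345,-0.02,0.5,0,0,0.01,0.005,0.0345,-0.04,0.5,0,0,0.01,0.005,0.0345,-0.06,0.5,0,0,0.01,0.005,0.0345,-0.06,0.5,0,0,0.01,0.005,0.0345,-0.06,0.5]
}}

```text
time: 27.65
tool_pos: [0.5879, 0.3722, 0.0675]
ee_rot: [3.141, 0.0, 0.285]
wrist_force: [0.6, 0.9, 0.2]
width: 0.0472
finger_force: 0.0
```

Emit:
{"api": "move_arm", "payload": {
  "steps": [0,0,0,0.001,0.001,0,0.5,0,0,0,0.001,0.001,-0.016,0.5,0,0,0,0.001,0.001,-0.033,0.5,0,0,0,0.001,0.001,-0.033,0.5,0,0,0,0.001,0.001,-0.033,0,0,0,0,0.001,0.001,-0.033,0,0,0,0,0.001,0.001,-0.033,0,0,0,0,0.001,0.001,-0.033,0,0,0,0,0.001,0.001,-0.033,0]
}}

```text
time: 28.55
tool_pos: [0.5891, 0.3744, 0.0349]
ee_rot: [3.141, -0.001, 0.287]
wrist_force: [-0.4, -1.3, 1.6]
width: 0.0122
finger_force: 30.0
```

Emit:
{"api": "move_arm", "payload": {
  "steps": [0,0,0,0,0,0.025,0,0,0,0,0,0,0.045,0,0,0,-0.02,-0.035,-0.015,0.045,0,0,0,-0.06,-0.07,-0.035,0.045,0,0,0,-0.1,-0.105,-0.06,0.045,0,0,0,-0.14,-0.14,-0.085,0.045,0,0,0,-0.18,-0.165,-0.12,0.045,0,0,0,-0.2,-0.18,-0.16,0.045,0,0,0,-0.2,-0.182,-0.205,0.045,0,0,0,-0.2,-0.182,-0.25,0.045,0,0,0,-0.2,-0.182,-0.295,0.045,0,0,0,-0.2,-0.182,-0.34,0.045,0]
}}

```text
time: 29.75
tool_pos: [0.4062, 0.033, 0.0794]
ee_rot: [3.141, -0.001, 0.087]
wrist_force: [1.1, -0.1, -1.2]
width: 0.0123
finger_force: 30.0
```

Emit:
{"api": "move_arm", "payload": {
  "steps": [0,0,0,0,-0.025,0,0,0,0,0,0,-0.0355,0,0,0,0,0,0,-0.0355,-0.015,0,0,0,0,0,-0.0355,-0.03,0,0,0,0,0,-0.0355,-0.03,0,0,0,0,0,-0.0355,-0.03,0]
}}

```text
time: 30.35
tool_pos: [0.4065, -0.0003, 0.0492]
ee_rot: [-3.141, 0.001, 0.088]
wrist_force: [-0.1, 0.0, -1.3]
width: 0.0119
finger_force: 30.0
```

```bash
python3 st.py
```

```text
30.35 fl [-0.1709  0.0939  0.0492] [-3.1412  0.0007  0.0877] [-0.0909  0.0126 -1.2693] [-0.0488  0.039  -0.0134] 0.011894758981739782
scene 138 z at tool -0.020265685867063607 tilt deg x,y [-0.2505 -6.5109] lx max 0.08450922918415531
mid ly [0.0084 0.0082 0.0079 0.0095]
```

Emit:
{"api": "move_arm", "payload": {
  "steps": [0,0,0,0.01,-0.0001,0,0,0,0,0,0.02,0.0007,0,0,0,0,0,0.03,0.0016,0,0,0,0,0,0.04,0.0025,0,0,0,0,0,0.05,0.0034,0,0,0,0,0,0.06,0.0042,0,0,0,0,0,0.07,0.0051,0,0,0,0,0,0.08,0.006,0,0,0,0,0,0.08,0.006,0,0]
}}

```text
time: 31.3
tool_pos: [0.4881, 0.005, 0.0493]
ee_rot: [3.141, -0.001, 0.087]
wrist_force: [-0.3, -0.1, -1.6]
width: 0.0119
finger_force: 30.0
```

Emit:
{"api": "move_arm", "payload": {
  "steps": [0,0,0,0.01,0.0009,0,0,0,0,0,0.02,0.0017,-0.001,0,0,0,0,0.03,0.0026,-0.0015,0,0,0,0,0.04,0.0035,-0.0015,0,0,0,0,0.044,0.0038,-0.0015,0]
}}

```text
time: 31.8
tool_pos: [0.532, 0.0089, 0.0478]
ee_rot: [3.141, -0.001, 0.087]
wrist_force: [-0.3, -0.1, -1.6]
width: 0.0117
finger_force: 30.0
```

Emit:
{"api": "move_arm", "payload": {
  "steps": [0,0,0,0.002,0.0002,0,0,0,0,0,0.004,0.0003,0,0]
}}

```text
time: 32.0
tool_pos: [0.5347, 0.0091, 0.0476]
ee_rot: [3.142, 0.001, 0.087]
wrist_force: [0.3, -0.1, -2.2]
width: 0.0117
finger_force: 30.0
```

Emit:
{"api": "move_arm", "payload": {
  "steps": [0,0,0,0.002,0.0002,0,0,0,0,0,0.004,0.0003,0,0]
}}

```text
time: 32.2
tool_pos: [0.5386, 0.0095, 0.0477]
ee_rot: [3.142, 0.0, 0.087]
wrist_force: [0.2, -0.4, -1.6]
width: 0.0119
finger_force: 30.0
```

Emit:
{"api": "move_arm", "payload": {
  "steps": [0,0,0,0.002,0.0002,0,0,0,0,0,0.004,0.0003,0,0]
}}

```text
time: 32.4
tool_pos: [0.5409, 0.0095, 0.0476]
ee_rot: [3.141, 0.005, 0.087]
wrist_force: [-8.8, -0.7, 4.2]
width: 0.0117
finger_force: 30.0
```

Emit:
{"api": "move_arm", "payload": {
  "steps": [0,0,0,0.002,0.0002,0,0,0,0,0,0.004,0.0003,0,0]
}}

```text
time: 32.6
tool_pos: [0.5414, 0.0094, 0.0475]
ee_rot: [3.141, 0.013, 0.087]
wrist_force: [-17.9, -1.7, 9.5]
width: 0.0118
finger_force: 30.0
```

Emit:
{"api": "move_arm", "payload": {
  "steps": [0,0,0,0.002,0.0002,0,0]
}}

```text
time: 32.7
tool_pos: [0.5419, 0.0095, 0.0472]
ee_rot: [3.141, 0.017, 0.087]
wrist_force: [-21.0, -2.5, 11.0]
width: 0.0117
finger_force: 30.0
```

Emit:
{"api": "move_arm", "payload": {
  "steps": [0,0,0,-0.003,-0.0003,0,0,0,0,0,-0.003,-0.0003,-0.0005,0.35,0,0,0,-0.003,-0.0003,-0.0005,0.35,0,0,0,-0.003,-0.0003,-0.0005,0.35]
}}

```text
time: 33.1
tool_pos: [0.5467, 0.0099, 0.0479]
ee_rot: [3.141, -0.002, 0.087]
wrist_force: [0.7, -0.0, -0.9]
width: 0.0316
finger_force: 0.0
```

Emit:
{"api": "move_arm", "payload": {
  "steps": [0,0,0,0,0,0.04,0.35,0,0,0,0,0,0.08,0.35,0,0,0,0,0,0.13,0.5,0,0,0,-0.04,0,0.15,0.5,0,0,0,-0.09,0.03,0.15,0.5,0,0,0,-0.13,0.06,0.15,1,0,0,0,-0.13,0.06,0.15,1,0,0,0,-0.13,0.06,0.15,1]
}}

```text
time: 33.9
tool_pos: [0.4156, 0.0706, 0.1981]
ee_rot: [3.141, -0.003, 0.089]
wrist_force: [-0.2, 0.2, 0.4]
width: 0.0677
finger_force: 0.0
```

```bash
cat > view.py <<'E'
from chk import *
o=get_obs(); print(o["time"],o["tool_pos"],o["ee_rot"])
ims=[]
for n in("top","scene"):
    p,d,X,hsv,r=carriers(n)
    for q in r: print(n,q[0],q[3],"fl",fl(q[3]))
    u,v=map(int,proj(n,(.62,-.08,.05))); c=p[v-50:v+50,u-65:u+65]; ims.append(cv2.resize(c,(400,308),interpolation=cv2.INTER_CUBIC))
    ims[-1]=np.vstack([ims[-1],cv2.resize(rectify(n,p,(.585,-.079),.0873,.084,(.02,.11),(-.045,.045),.0003),(290,290))[:,:,:].copy() if 0 else cv2.copyMakeBorder(cv2.resize(rectify(n,p,(.585,-.079),.0873,.084 if n=="scene" else .084,(.021,.111),(-.045,.045),.0003),(290,290)),0,0,0,110,cv2.BORDER_CONSTANT)])
cv2.imwrite(f"pics/{sys.argv[1]}.png",np.hstack(ims)[:,:,::-1])
E
python3 view.py v1
```

```text
33.9 [0.4156 0.0706 0.1981] [ 3.1412 -0.003   0.0888]
top 19 [ 0.6301 -0.3742  0.0775] fl [ 0.0192 -0.298   0.0775]
top 40 [ 0.552  -0.1718  0.0695] fl [-0.041  -0.0896  0.0695]
scene 6 [ 0.559  -0.0437  0.0342] fl [-0.0228  0.0374  0.0342]
scene 84 [0.5411 0.0108 0.0699] fl [-0.0359  0.0932  0.0699]
```

View pics/v1.png

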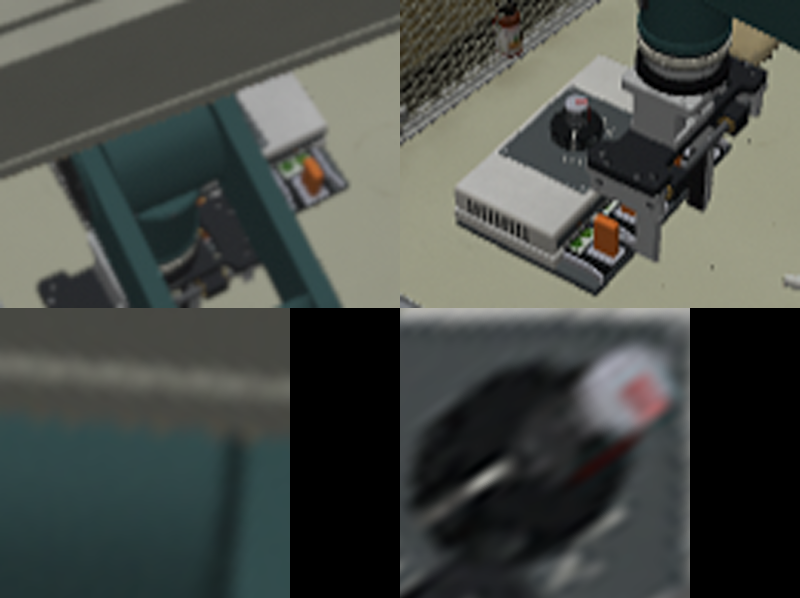

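Bay 1 is loaded and straight. I'll clear the view to check all four and the dial lines.

Emit:
{"api": "move_arm", "payload": {
  "steps": [0,0,0,0,0.05,0,1,0,0,0,0,0.1,0,1,0,0,0,0,0.15,0,1,0,0,0,0,0.2,0,1,0,0,0,0,0.25,0,1,0,0,0,0,0.25,0,1]
}}

```text
time: 34.6
tool_pos: [0.4164, 0.3247, 0.1955]
ee_rot: [-3.141, 0.002, 0.092]
wrist_force: [-0.0, -0.9, 0.7]
width: 0.094
finger_force: 0.0
```

```bash
python3 view.py v2; python3 - <<'E'
from h import *
np.set_printoptions(precision=3,suppress=True)
print(get_obs()["joint_positions"])
for n in("top","scene"):
    for t in("gain_coarse","gain_fine","gain_panel"):
        for r in spot_point(n,t)[:2]: print(n,t,r["score"],r["uv"])
E
```

```text
34.6 [0.4164 0.3247 0.1955] [-3.1405  0.002   0.0922]
top 18 [ 0.6312 -0.3752  0.0735] fl [ 0.0202 -0.2991  0.0735]
top 44 [ 0.5515 -0.1719  0.0712] fl [-0.0414 -0.0897  0.0712]
top 44 [ 0.5529 -0.1123  0.0708] fl [-0.0349 -0.0303  0.0708]
top 41 [ 0.5526 -0.0498  0.0732] fl [-0.0298  0.0319  0.0732]
top 39 [0.538  0.01   0.0706] fl [-0.039   0.0928  0.0706]
scene 15 [ 0.6354 -0.3734  0.0744] fl [ 0.0245 -0.2976  0.0744]
scene 31 [ 0.547  -0.0449  0.0532] fl [-0.0349  0.0372  0.0532]
scene 83 [0.542  0.01   0.0715] fl [-0.0351  0.0924  0.0715]
[ 0.548  0.041  1.467 -0.001  1.637  2.031]Traceback (most recent call last):
  File "<stdin>", line 6, in <module>
ValueError: it knows: bay1_mouth, bay2_mouth, bay3_mouth, bay4_mouth, carrier, fluorometer, gain_panel, jar, sample_tray
```

View pics/v2.png

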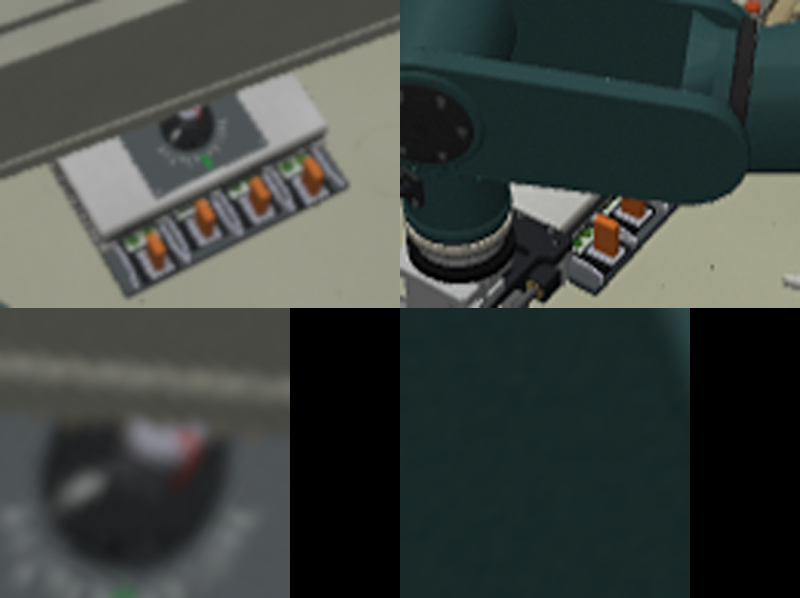

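Top view: all four grips stand in a row outside bays 1–4, seated straight, and the tray is empty. The white line is at about 60° clockwise. Next, the coarse ring.

Emit:
{"api": "move_arm", "payload": {
  "steps": [0,0,-0.05,0.02,-0.033,0,1,0,0,-0.1,0.04,-0.066,0,1,0,0,-0.15,0.06,-0.099,0,1,0,0,-0.2,0.08,-0.132,0,1,0,0,-0.25,0.1,-0.165,0,1,0,0,-0.3,0.12,-0.198,0,1,0,0,-0.35,0.14,-0.231,0,1,0,0,-0.4,0.16,-0.264,0,1,0,0,-0.45,0.18,-0.297,0,1,0,0,-0.5,0.2,-0.33,0,1,0,0,-0.52,0.22,-0.363,0,1,0,0,-0.52,0.235,-0.394,0,1]
}}

```text
time: 35.9
tool_pos: [0.6511, -0.0788, 0.1969]
ee_rot: [3.141, -0.0, -0.438]
wrist_force: [-0.5, 0.6, -0.1]
width: 0.0941
finger_force: 0.0
```

Emit:
{"api": "move_arm", "payload": {
  "steps": [0,0,0,0,0,0,1,0,0,0,0,0,0,1,0,0,0,0,0,-0.03,1,0,0,0,0,0,-0.03,1]
}}

```text
time: 36.3
tool_pos: [0.6479, -0.0734, 0.1632]
ee_rot: [3.14, 0.008, -0.433]
wrist_force: [-0.3, 0.3, -0.7]
width: 0.0942
finger_force: 0.0
```

Emit:
{"api": "move_arm", "payload": {
  "steps": [0,0,0,0,0,-0.03,1,0,0,0,0,0,-0.055,1,0,0,0,0,0,-0.07,1,0,0,0,0,0,-0.07,1,0,0,0,0,0,-0.07,1]
}}

```text
time: 36.8
tool_pos: [0.651, -0.0738, 0.0983]
ee_rot: [-3.141, -0.001, -0.433]
wrist_force: [0.1, -0.5, -1.2]
width: 0.0939
finger_force: 0.0
```

Emit:
{"api": "move_arm", "payload": {
  "steps": [0,0,0,0,0.0005,-0.01,1,0,0,0,0,0.0005,-0.0155,1,0,0,0,0,0.0005,-0.0155,1,0,0,0,0,0.0005,-0.0155,0.7,0,0,0,0,0.0005,-0.0155,0.55,0,0,0,0,0.0005,-0.0155,0.5,0,0,0,0,0.0005,-0.0155,0.5,0,0,0,0,0.0005,-0.0155,0.5,0,0,0,0,0.0005,-0.0155,0.5]
}}

```text
time: 37.7
tool_pos: [0.6511, -0.073, 0.0819]
ee_rot: [-3.14, -0.0, -0.433]
wrist_force: [1.0, 1.5, -0.2]
width: 0.0556
finger_force: 30.0
```

Emit:
{"api": "move_arm", "payload": {
  "steps": [0,0,0.1,0,0,0,0.5,0,0,0.2,0,0,0,0.5,0,0,0.3,0,0,0,0.5,0,0,0.4,0,0,0,0.5,0,0,0.5,0,0,0,0.5,0,0,0.6,0,0,0,0.5,0,0,0.7,0,0,0,0.5,0,0,0.8,0,0,0,0.5,0,0,0.9,0,0,0,0.5,0,0,0.98,0,0,0,0.5,0,0,1.03,0,0,0,0.5,0,0,1.03,0,0,0,0.5]
}}

```text
time: 38.9
tool_pos: [0.6511, -0.0729, 0.0819]
ee_rot: [-3.141, -0.001, 0.597]
wrist_force: [1.7, 2.2, -0.1]
width: 0.0553
finger_force: 30.0
```

Emit:
{"api": "move_arm", "payload": {
  "steps": [0,0,0,0,0,0,0.5,0,0,0,0,0,0,1,0,0,0,0,0,0,1,0,0,0,0,0,0,1,0,0,0,0,0,0,1,0,0,0,0,0,0.03,1,0,0,0,0,0,0.06,1,0,0,0,0,0,0.08,1,0,0,0,-0.03,-0.02,0.08,1,0,0,0,-0.07,-0.05,0.08,1,0,0,0,-0.11,-0.08,0.08,1,0,0,0,-0.15,-0.11,0.08,1]
}}

```text
time: 40.1
tool_pos: [0.4991, -0.1844, 0.1618]
ee_rot: [3.141, 0.0, 0.597]
wrist_force: [-0.1, -0.6, 0.8]
width: 0.0938
finger_force: 0.0
```

```bash
cat > dial.py <<'E'
from chk import *
def dial(n,p,z,c=(.066,0),R=.036,S=390):
    a=rectify(n,p,(.585,-.079),.0873,z,(c[0]-R,c[0]+R),(c[1]-R,c[1]+R),2*R/S)[:S,:S].copy()
    return a
if __name__=="__main__":
    ims=[]
    for n in("top","scene"):
        p,d=snapshot(n); a=dial(n,p,.084); b=dial(n,p,.112); g=dial(n,p,.062,(.05,0))
        gg=g.astype(int); m=(gg[...,1]>gg[...,0]+40)&(gg[...,1]>gg[...,2]+40)
        if m.any(): v,u=np.nonzero(m); print(n,"green mark fl xy",.05+(195-v.mean())*.072/390,(195-u.mean())*.072/390)
        ims.append(np.hstack([a,b]))
    im=np.vstack(ims)[:, :]; im=cv2.resize(im,(600,600))
    for cx in(150,450):
        for cy in(150,450): cv2.circle(im,(cx,cy),2,(0,255,255),-1)
    cv2.imwrite(f"pics/{sys.argv[1]}.png",im[:,:,::-1])
E
python3 dial.py d1
```

```text
top green mark fl xy 0.022788505835676594 0.00044642348137591004
scene green mark fl xy 0.026136457253438383 -0.0013639643375492419
```

View pics/d1.png

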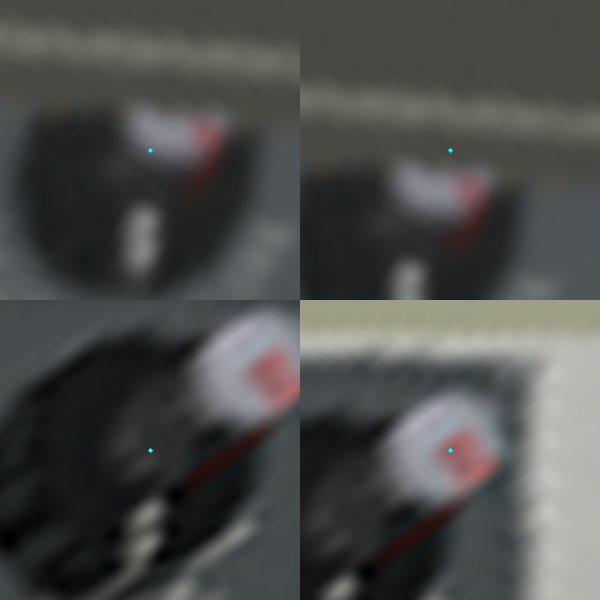

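```bash
cat > ang.py <<'E'
from dial import *
def ang():
    for n in("top","scene"):
        p,d=snapshot(n); S=400; k=.08/S
        g=rectify(n,p,(.585,-.079),.0873,.062,(.005,.085),(-.04,.04),k)[:S,:S].astype(float)
        w=np.clip(g[...,1]-np.maximum(g[...,0],g[...,2])-25,0,None); v,u=np.mgrid[:S,:S]; gx=.085-v*k; gy=.04-u*k
        mx,my=(w*gx).sum()/w.sum(),(w*gy).sum()/w.sum()
        a=rectify(n,p,(.585,-.079),.0873,.084,(.026,.106),(-.04,.04),k)[:S,:S].astype(float); X=.106-v*k-.066; Y=.04-u*k-my
        r=np.hypot(X,Y); A=np.arctan2(-Y,-X); lum=a.min(-1); m=(r>.014)&(r<.026)&(abs(A)<1.45)
        wl=np.clip(lum-70,0,None)*m*(a.max(-1)-lum<40); fx=(wl*X).sum()/wl.sum(); fy=(wl*Y).sum()/wl.sum()
        print(n,"mark",round(mx,4),round(my,4),"white ang deg",np.degrees(np.arctan2(-fy,-fx)),"r",np.hypot(fx,fy))
        for r0 in(.015,.018,.021,.024):
            q=wl*(abs(r-r0)<.0015)
            if q.sum()>0: print("  r",r0,"ang",np.degrees((q*A).sum()/q.sum()))
if __name__=="__main__": ang()
E
python3 ang.py
```

```text
top mark 0.0228 0.0005 white ang deg -4.0124713072901965 r 0.020482056036443784
  r 0.015 ang -3.368506505425798
  r 0.018 ang -3.980010454925867
  r 0.021 ang -4.381241650100381
  r 0.024 ang -3.8260265480472047
scene mark 0.0261 -0.0014 white ang deg -6.772859619892188 r 0.01976182109411841
  r 0.015 ang -6.297114873875261
  r 0.018 ang -9.763863495716548
  r 0.021 ang -5.614455323976196
  r 0.024 ang -7.803205565034734
```

Emit:
{"api": "move_arm", "payload": {
  "steps": [0,0,0,0.04,0.03,0,1,0,0,0,0.08,0.06,0,1,0,0,0,0.12,0.09,0,1,0,0,0,0.15,0.11,0,1,0,0,0,0.15,0.11,0,1,0,0,0,0.15,0.11,-0.03,1,0,0,0,0.15,0.11,-0.06,1,0,0,0,0.15,0.11,-0.08,1,0,0,0,0.15,0.11,-0.08,1,0,0,0,0.15,0.11,-0.08,0.7,0,0,0,0.15,0.11,-0.08,0.5,0,0,0,0.15,0.11,-0.08,0.5]
}}

```text
time: 41.5
tool_pos: [0.6515, -0.0737, 0.0833]
ee_rot: [3.14, -0.002, 0.597]
wrist_force: [0.9, 0.4, -0.7]
width: 0.0739
finger_force: 0.0
```

Emit:
{"api": "move_arm", "payload": {
  "steps": [0,0,0,0,0,0,0.5,0,0,0,0,0,0,0.5,0,0,0,0,0,0,0.5,0,0,0.045,0,0,0,0.5,0,0,0.09,0,0,0,0.5,0,0,0.09,0,0,0,0.5,0,0,0.09,0,0,0,0.5]
}}

```text
time: 42.2
tool_pos: [0.6506, -0.0732, 0.0823]
ee_rot: [-3.141, -0.0, 0.686]
wrist_force: [-2.5, 1.2, 3.7]
width: 0.055
finger_force: 30.0
```

Emit:
{"api": "move_arm", "payload": {
  "steps": [0,0,0,0,0,0,0.5,0,0,0,0,0,0,1,0,0,0,0,0,0,1,0,0,0,0,0,0,1,0,0,0,0,0,0,1,0,0,0,0,0,0.03,1,0,0,0,0,0,0.06,1,0,0,0,0,0,0.08,1,0,0,0,-0.03,-0.02,0.08,1,0,0,0,-0.07,-0.05,0.08,1,0,0,0,-0.11,-0.08,0.08,1,0,0,0,-0.15,-0.11,0.08,1]
}}

```text
time: 43.4
tool_pos: [0.4993, -0.1844, 0.1616]
ee_rot: [3.141, 0.0, 0.688]
wrist_force: [0.6, -0.5, -0.1]
width: 0.094
finger_force: 0.0
```

```bash
python3 ang.py; python3 dial.py d2
```

```text
top mark 0.0228 0.0004 white ang deg -0.26738190992885774 r 0.021460040017858763
  r 0.015 ang -0.6289323411574415
  r 0.018 ang 0.4512495959455758
  r 0.021 ang 0.05912620211064035
  r 0.024 ang -0.7958140699887182
scene mark 0.0261 -0.0014 white ang deg -1.6844249096338386 r 0.017752218249701242
  r 0.015 ang -1.161603685613565
  r 0.018 ang -2.7212620603344577
  r 0.021 ang -3.28085009620771
  r 0.024 ang -4.6106225502285945
top green mark fl xy 0.022768718724543235 0.0004615850110555112
scene green mark fl xy 0.02616122819516905 -0.0013885592149111726
```

View pics/d2.png

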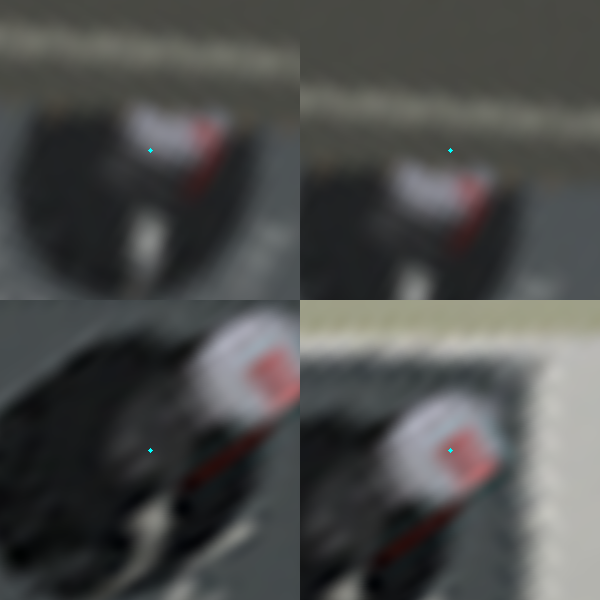

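Emit:
{"api": "move_arm", "payload": {
  "steps": [0,0,0,0.04,0.03,0,0.6,0,0,0,0.08,0.06,0,0.6,0,0,0,0.12,0.09,0,0.6,0,0,0,0.15,0.11,0,0.6,0,0,0,0.15,0.11,0,0.6,0,0,0,0.15,0.11,0,0.6,0,0,0,0.15,0.11,-0.025,0.6,0,0,0,0.15,0.11,-0.05,0.6,0,0,0,0.15,0.11,-0.056,0.6,0,0,0,0.15,0.11,-0.056,0.6]
}}

```text
time: 44.6
tool_pos: [0.6494, -0.0739, 0.1046]
ee_rot: [-3.14, 0.002, 0.686]
wrist_force: [0.1, 0.4, 0.0]
width: 0.0565
finger_force: 0.0
```

Emit:
{"api": "move_arm", "payload": {
  "steps": [0,0,0,0,0,0,0.4,0,0,0,0,0,0,0.2,0,0,0,0,0,0,0.2,0,0,0,0,0,0,0.2,0,0,0,0,0,0,0.2,0,0,0,0,0,0,0.2]
}}

```text
time: 45.2
tool_pos: [0.6507, -0.0732, 0.1067]
ee_rot: [-3.142, -0.001, 0.687]
wrist_force: [-2.5, 0.2, 5.1]
width: 0.0253
finger_force: 30.0
```

Emit:
{"api": "move_arm", "payload": {
  "steps": [0,0,-0.1,0,0,0,0.2,0,0,-0.2,0,0,0,0.2,0,0,-0.3,0,0,0,0.2,0,0,-0.4,0,0,0,0.2,0,0,-0.5,0,0,0,0.2,0,0,-0.6,0,0,0,0.2,0,0,-0.66,0,0,0,0.2,0,0,-0.66,0,0,0,0.2]
}}

```text
time: 46.0
tool_pos: [0.6507, -0.073, 0.1067]
ee_rot: [-3.141, -0.0, 0.027]
wrist_force: [-3.7, 2.5, 5.2]
width: 0.0255
finger_force: 30.0
```

Emit:
{"api": "move_arm", "payload": {
  "steps": [0,0,0,0,0,0,0.2,0,0,0,0,0,0,0.6,0,0,0,0,0,0,0.6,0,0,0,0,0,0,0.6,0,0,0,0,0,0.03,0.6,0,0,0,0,0,0.06,0.6,0,0,0,-0.03,-0.02,0.06,0.6,0,0,0,-0.07,-0.05,0.06,0.6,0,0,0,-0.11,-0.08,0.06,0.6,0,0,0,-0.15,-0.11,0.06,0.6]
}}

```text
time: 47.0
tool_pos: [0.4992, -0.1846, 0.1653]
ee_rot: [3.141, 0.0, 0.028]
wrist_force: [0.2, -0.6, 0.1]
width: 0.0566
finger_force: 0.0
```

```bash
python3 ang.py; python3 dial.py d3
```

```text
top mark 0.0228 0.0004 white ang deg -0.2546223924537463 r 0.021466156629487837
  r 0.015 ang -0.503076859484977
  r 0.018 ang 0.5263078566841043
  r 0.021 ang 0.03864939318495771
  r 0.024 ang -0.776236095364213
scene mark 0.0261 -0.0014 white ang deg -1.7664591463743669 r 0.01772367006141351
  r 0.015 ang -1.147686699476169
  r 0.018 ang -2.816452974893415
  r 0.021 ang -3.473640788765729
  r 0.024 ang -4.649235854488619
top green mark fl xy 0.022785758680222527 0.00046084788029925224
scene green mark fl xy 0.02613129187484172 -0.0013761333548223701
```

View pics/d3.png

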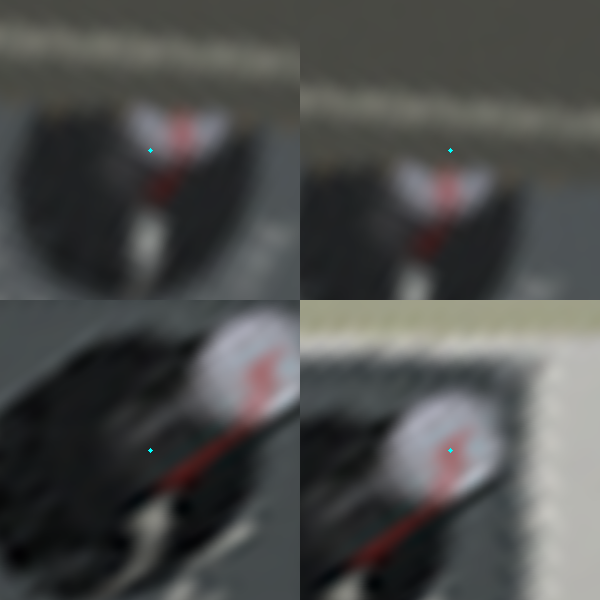

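```bash
cat > fit.py <<'E'
from chk import *
def seg(th,kind):
    u=np.array([-np.cos(th),-np.sin(th)])
    if kind=="f": r=np.r_[np.linspace(3,13,30),np.full(40,13.)]/1e3; z=np.r_[np.full(30,.112),np.linspace(.112,.088,40)]
    else: r=np.linspace(16,27,30)/1e3; z=np.full(30,.084)
    return np.c_[.066+r*u[0],r*u[1],z]
c,s=np.cos(.0873),np.sin(.0873)
tot={}
for n,my in(("top",.0004),("scene",-.0014)):
    p,_=snapshot(n); f=p.astype(np.float32); m,R,t=cam(n)
    sc={"f":f[...,0]-f[...,1:].mean(-1),"c":f.min(-1)-0}
    for k in("f","c"):
        best=[]
        for dx in np.arange(-.003,.0031,.0005):
          for dy in np.arange(-.0015,.0016,.0005):
            for a in np.arange(-25,26,1.):
                q=seg(np.radians(a),k)+[dx,my+dy,0]; W=np.c_[.585+c*q[:,0]-s*q[:,1],-.079+s*q[:,0]+c*q[:,1],q[:,2]]@R.T+t
                v=cv2.remap(sc[k],(m["fx"]*W[:,0]/W[:,2]+m["cx"]).astype(np.float32)[None],(m["fy"]*W[:,1]/W[:,2]+m["cy"]).astype(np.float32)[None],cv2.INTER_CUBIC)
                best.append((np.clip(v,-50,90).mean() if k=="f" else v.mean(),a,dx,dy))
        best.sort(reverse=True); print(n,k,"free:",[tuple(np.round(b,4).tolist()) for b in best[:2]],"dy=0:",[np.round(b,4).tolist() for b in best if abs(b[3])<1e-6][:2])
E
python3 fit.py
```

```text
top f free: [(26.8566, 9.0, -0.001, 0.0015), (26.7809, 10.0, -0.001, 0.0015)] dy=0: [[26.4808, 1.0, -0.001, 0.0], [26.4336, 0.0, -0.0015, 0.0]]
top c free: [(116.2847, -4.0, -0.001, -0.0015), (116.1851, -4.0, -0.0005, -0.0015)] dy=0: [[115.9694, 0.0, -0.0005, 0.0], [115.9038, 0.0, -0.001, 0.0]]
scene f free: [(37.0663, -5.0, 0.002, 0.001), (37.0235, -2.0, 0.002, 0.0015)] dy=0: [[36.7696, -11.0, 0.0015, 0.0], [36.6765, -9.0, 0.002, 0.0]]
scene c free: [(105.7513, -6.0, 0.003, -0.0015), (105.477, -6.0, 0.0025, -0.0015)] dy=0: [[104.7341, -2.0, 0.003, 0.0], [104.4516, -2.0, 0.0025, 0.0]]
```

```bash
sed -e 's/p,_=snapshot(n)/p=cv2.imread(f"pics\/{n}0.png")[:,:,::-1].copy()/' -e 's/np.arange(-25,26,1.)/(np.arange(10,65,1.) if k=="f" else np.arange(-90,-40,1.))/' fit.py > fit0.py; python3 fit0.py
sed -i 's/-.0015,.0016,.0005/-.0035,.0036,.0005/' fit.py; python3 fit.py
```

```text
top f free: [(25.4074, 41.0, -0.003, 0.0), (25.3895, 40.0, -0.003, 0.0)] dy=0: [[25.4074, 41.0, -0.003, 0.0], [25.3895, 40.0, -0.003, 0.0]]
top c free: [(103.6194, -60.0, 0.0, 0.0), (103.615, -62.0, -0.0005, -0.0005)] dy=0: [[103.6194, -60.0, 0.0, 0.0], [103.5911, -61.0, -0.0005, 0.0]]
scene f free: [(29.5079, 43.0, 0.003, 0.0015), (29.4389, 46.0, 0.003, 0.0015)] dy=0: [[28.5714, 29.0, 0.003, 0.0], [28.4874, 30.0, 0.003, 0.0]]
scene c free: [(139.7746, -60.0, 0.003, 0.001), (139.4856, -59.0, 0.003, 0.0015)] dy=0: [[137.336, -61.0, 0.003, 0.0], [137.0183, -62.0, 0.0025, 0.0]]
top f free: [(26.8377, 9.0, -0.001, 0.0015), (26.7811, 12.0, -0.001, 0.002)] dy=0: [[26.5048, 1.0, -0.001, 0.0], [26.4646, 0.0, -0.001, 0.0]]
top c free: [(116.2421, -7.0, -0.001, -0.0025), (116.2055, -8.0, -0.001, -0.003)] dy=0: [[115.76, 0.0, -0.0005, 0.0], [115.6898, 0.0, -0.001, 0.0]]
scene f free: [(37.1489, -5.0, 0.002, 0.001), (37.116, -2.0, 0.002, 0.0015)] dy=0: [[36.8637, -11.0, 0.0015, 0.0], [36.7712, -9.0, 0.002, 0.0]]
scene c free: [(107.1722, -11.0, 0.003, -0.0035), (106.9945, -10.0, 0.003, -0.003)] dy=0: [[104.9893, -2.0, 0.003, 0.0], [104.6454, -2.0, 0.0025, 0.0]]
```

Both dial lines read within a few degrees of the mark. One last check that the carriers are still home, with the arm clear.

Emit:
{"api": "move_arm", "payload": {
  "steps": [0,0,0,-0.04,-0.02,0.03,0.6,0,0,0,-0.08,-0.05,0.05,0.6,0,0,0,-0.12,-0.08,0.06,0.6,0,0,0,-0.16,-0.12,0.06,0.6,0,0,0,-0.2,-0.16,0.06,0.6,0,0,0,-0.22,-0.2,0.06,0.6,0,0,0,-0.22,-0.2,0.06,0.6]
}}

```text
time: 48.1
tool_pos: [0.2792, -0.3864, 0.2256]
ee_rot: [3.14, 0.001, 0.024]
wrist_force: [0.8, 0.4, 0.5]
width: 0.0565
finger_force: 0.0
```

```bash
python3 view.py v3
```

```text
48.1 [ 0.2792 -0.3864  0.2256] [3.1404 0.0009 0.0238]
top 19 [ 0.6315 -0.3753  0.0749] fl [ 0.0204 -0.2992  0.0749]
top 44 [ 0.5514 -0.1712  0.0715] fl [-0.0416 -0.0889  0.0715]
top 46 [ 0.5523 -0.112   0.0713] fl [-0.0354 -0.03    0.0713]
top 43 [ 0.5515 -0.0506  0.0715] fl [-0.0308  0.0312  0.0715]
top 40 [0.5363 0.0104 0.0733] fl [-0.0407  0.0933  0.0733]
scene 15 [ 0.6347 -0.3723  0.0737] fl [ 0.024  -0.2965  0.0737]
scene 68 [ 0.5564 -0.1711  0.0704] fl [-0.0365 -0.0893  0.0704]
scene 71 [ 0.5569 -0.1101  0.0706] fl [-0.0307 -0.0286  0.0706]
scene 75 [ 0.5565 -0.0488  0.0698] fl [-0.0257  0.0325  0.0698]
scene 83 [0.5417 0.011  0.0705] fl [-0.0353  0.0934  0.0705]
```

View pics/v3.png

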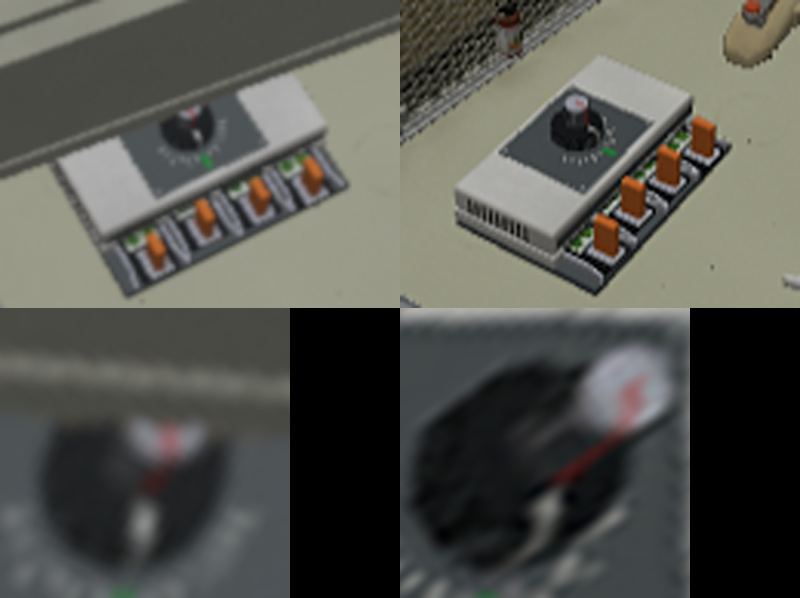

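```bash
python3 -c "
from bench import *
print(close_job())"
```

```text
the job is handed in; nothing more can be done
None
```

I handed the job in: all four carriers were pushed in until I felt the stop. I then turned the coarse ring and after it the fine knob, and both lines look within a few degrees of the green mark (the fine knob reads about ±5°). The jars were not touched.

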